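# Sort rubber moulds by felt weight and push them home in the low racks

### The arm

A 6-joint arm with a two-finger parallel gripper is mounted at the origin on a cart in front of the work surface, level with it; the furniture and walls round the work are solid. World frame = base frame: x ahead of the robot, y to its left, z up, the work surface at z = 0. Lengths are in m, angles in rad, forces in N, time in s.
With the tool pointing down it reaches from about 0.325 to 0.85 m from the base axis. Payload 4.4 kg.
Tool frame: the origin (TCP) lies at the very end of the fingers, on their centre line; the grasp point (between the pads) lies 19 mm behind it; z points along the fingers, x is the direction in which the jaws open and shut, and the axes are right-handed (so a half turn about z gives the same grasp; the last joint's range is limited). The gripper opens to 94 mm and grips with 3 to 60 N. Pads are 16 mm wide; open, the fingers measure 119 mm over their backs; the gripper's body (75 mm by 177 mm) begins 78 mm behind the grasp point.
Start: joints at [1.161, 0.207, 1.542, -0, 1.393, -0.15], TCP at [0.148, 0.556, 0.184] pointing down, gripper open.
Joint ranges: [-2.73, 2.73], [-0.86, 2.22], [0.23, 2.46], [-1.11, 4.25], [0.08, 2.63], [-2.82, 2.82]. Speed limits (rad/s): [2.79, 2.79, 3.14, 3.14, 3.14, 3.14].

### API

Orientations are given as a rotation vector (axis times angle).
In Python, from cell import get_obs, get_image, sign_off gives the robot as it stands. The module is installed in compiled form; this text tells all that it offers.
- The arm moves only by the tool drive_tool, never from a script. Its argument "steps" is a list of rows, each an object of numbers: "tx", "ty", "tz": the shift along the tool's x, y, z in mm; "turn": the turn about the tool's z in rad. In form: [{"tx": .., "ty": .., "tz": .., "turn": ..}, ...]. A call has 1 to 5 rows; each row is the pose to reach, as a shift and turn from the pose commanded when the call began, along the tool's axes at that moment; what a row does not reach only later rows make up. A row lasts 1/10 s, in which the tool goes at most 50 mm and 8.59 degrees, less where a joint would pass 70% of its speed; a pose out of reach is approached as far as the arm can. A call with a gripper value outside its range is refused whole. "gripper" is the finger opening in mm, from 0 to 94, set as the call begins (left out, the last holds). The fingers move at their own pace and stop on an object; the grip force is fixed at half the most. Time passes only in rows, so rows that repeat a pose let the fingers close. It gives the time, the measured TCP pose, the force and the opening at its end, in the units of the state.
- get_obs(): the state, without advancing time (a new reading comes with each control period).
- get_image(name): name is "scene" or "side" or "wrist"; returns a dict with "pixels" (480x640x3 uint8, red, green, blue), "camera_matrix" (3x3 intrinsics, pixels), "T" (4x4, takes a point from camera to world coordinates); the wrist camera has in their place "T_tool_cam" (4x4, takes a point from camera to tool coordinates, whose origin is the TCP and whose axes are the tool frame's). Camera axes: x right, y up, looking along -z (the intrinsics and any distortion apply to the point x, -y, -z); pixel columns grow to the right and rows downward; lengths in m; the calibration is good to about 2 mm. A picture is of the moment at which its call begins: read the wrist's pose just before it. There is no depth.
- sign_off(): hands the job in, once; it reports no verdict.
The state is a dict: "clock": time; "q": joint angles; "qd": joint speeds; "effort": joint torques, N m; "ee_pos": TCP position; "tcp_rot": TCP orientation; "ft_force": force on the tool from outside, world axes, zero at the start; "wrist_torque": the same for the moment, N m; "opening": finger opening in m.
Only numpy, scipy, OpenCV 4.12 (cv2) and the standard library are available. Lean on these libraries where they do the work, as an engineer would, in place of code of your own. Each camera call takes 0.05 s, during which the arm holds its last target.

### The job

These three rubber moulds look the same, but some still have a heavy metal master shut inside and the rest are empty: feel their weight, then put the heavy ones in the red rack and the light ones in the blue rack. Each goes in flat, the way up it lies now and end first, and is pushed fully home against the rear stop. Leave everything else where it is.

Things in the scene. Friction and masses are not known exactly. Their poses are not given: they have to be found in the camera images.
- mould_a: One of three identical-looking brown rubber mould blocks, 50 (x) x 76 (y, long) x 24 mm, flat on the counter in front of the racks, a few mm or more apart, long axis within 0.7 rad of world y. Origin: centre of its underside. Empty: 0.09 to 0.15 kg; with a metal master inside: 0.4 to 0.6 kg; only the weight tells. At most two are of one kind.
- mould_b: One of three identical-looking brown rubber mould blocks, 50 (x) x 76 (y, long) x 24 mm, flat on the counter in front of the racks, a few mm or more apart, long axis within 0.7 rad of world y. Origin: centre of its underside. Empty: 0.09 to 0.15 kg; with a metal master inside: 0.4 to 0.6 kg; only the weight tells. At most two are of one kind.
- mould_c: One of three identical-looking brown rubber mould blocks, 50 (x) x 76 (y, long) x 24 mm, flat on the counter in front of the racks, a few mm or more apart, long axis within 0.7 rad of world y. Origin: centre of its underside. Empty: 0.09 to 0.15 kg; with a metal master inside: 0.4 to 0.6 kg; only the weight tells. At most two are of one kind.
- red_rack: Fixed low red rack for moulds that hold a metal master (heavy); 76 (x) x 128 (y) x 40 mm. Racks may swap places. Origin: centre of underside. Mouth at its x=-38 mm, facing its -x (robot, within 0.04 rad). No floor; roof reaches to the mouth. Inside y -60 to 60 mm, 36 high; rear stop's face at x=+32. Holds two moulds side by side, long axis along x; home, a mould's centre is at x=-6 and its tail sticks out 6 mm.
- blue_rack: Fixed low blue rack for empty moulds (light); 76 (x) x 128 (y) x 40 mm. Racks may swap places. Origin: centre of underside. Mouth at its x=-38 mm, facing its -x (robot, within 0.04 rad). No floor; roof reaches to the mouth. Inside y -60 to 60 mm, 36 high; rear stop's face at x=+32. Holds two moulds side by side, long axis along x; home, a mould's centre is at x=-6 and its tail sticks out 6 mm.
- flux_jar: Flux jar with black lid, 41 mm diameter, 48 mm high, loose, right beside the fixed rolling mill, which stands at x 0.43 to 0.64, y -0.085 to 0.045, 0.28 m high with handles to 0.45 m, and bars the way to the left. Origin: centre of its underside. Leave alone.
- ring_clamp: Wooden ring clamp lying flat, 26 x 118 (y) x 24 mm, loose, right of the moulds with its length roughly along the world x; behind it a fixed bur block, 104 mm high, at x 0.60 to 0.68, y below -0.43. Origin: centre of its underside. Leave alone.
- wax_ring: Cream wax ring, 22 mm wide, 18 mm high, loose on the rear half of the red rack's roof. Origin: centre of its underside. Leave alone.
- charcoal: Piece of charcoal, 23 x 25 x 17 mm, loose on the rear half of the blue rack's roof. Origin: centre of its underside. Leave alone.
- bench_block: Steel bench block, 64 x 64 x 19 mm, on the far side of the rolling mill. Origin: centre of its underside. Leave alone.
- pliers: Blue-handled flat pliers, 39 x 128 x 9 mm, on the far side of the rolling mill. Origin: centre of their underside. Leave alone.
- spray_bottle: Spray bottle, 39 mm diameter, 131 mm high, loose, upright, on the far side of the rolling mill. Origin: centre of its underside. Leave alone.

How it is judged:
By the outcome, as a careful person would: the job done as asked, in the order asked, and still so for the second after the job is handed in, with the robot touching nothing.
It also fails if it takes over 70 s, if anything falls off the work surface, if the arm or the gripper's body presses on something with over 40 N, if the wrist force passes 120 N, or if a joint passes its speed limit or range.

## Working session

There is one attempt and no reset: what is moved stays moved. The work goes in short steps, Python scripts to look and compute and a tool call to move; the robot and the scene stay as the last step left them, time stands still between calls to the robot, and variables do not carry over. Pictures are saved under pics/ and viewed, and the job is handed in when it is done.

Besides the shell and the picture viewer there is one more tool, called after "Request:" by a JSON object that holds its "name" and its "arguments", one argument or row to a line. drive_tool: Moves the arm, as the interface text tells. Its arguments: {"type":"object","properties":{"steps":{"type":"array"},"gripper":{"type":"number"}},"required":["steps"]}

```bash
mkdir -p pics; ls
cat > h.py <<'E'
import numpy as np,cv2,json
from cell import get_obs,get_image
def snap(n,f):
    o=get_obs(); im=get_image(n)
    cv2.imwrite(f'pics/{f}.png',im['pixels'][:,:,::-1])
    d={k:np.array(v) for k,v in im.items() if k!='pixels'}; 
    if 'T_tool_cam' in d:
        T=np.eye(4); T[:3,:3]=cv2.Rodrigues(np.array(o['tcp_rot'],float))[0]; T[:3,3]=o['ee_pos']; d['T']=T@d['T_tool_cam']
    np.savez(f'pics/{f}.npz',**d); return d
def ray(f,u,v,z):
    d=np.load(f'pics/{f}.npz'); K=d['camera_matrix'];T=d['T']
    dist=d['distortion'] if 'distortion' in d else None
    p=cv2.undistortPoints(np.array([[[u,v]]],float),K,dist)[0,0]
    r=T[:3,:3]@np.array([p[0],-p[1],-1]); c=T[:3,3]
    return c+r*(z-c[2])/r[2]
def proj(f,P):
    d=np.load(f'pics/{f}.npz'); K=d['camera_matrix'];T=np.linalg.inv(d['T'])
    c=T[:3,:3]@np.array(P)+T[:3,3]; q=K@np.array([c[0],-c[1],-c[2]]); return q[:2]/q[2]
def crop(f,x0,y0,x1,y1,s,out):
    im=cv2.imread(f'pics/{f}.png')[y0:y1,x0:x1]
    cv2.imwrite(f'pics/{out}.png',cv2.resize(im,None,fx=s,fy=s,interpolation=cv2.INTER_CUBIC))
E
python3 - <<'E'
from h import *
print(get_obs())
for n in ['scene','side','wrist']:
    d=snap(n,n+'0'); print(n,{k:(v if k!='T' else v.round(3)) for k,v in d.items()})
E
```

```text
pics
{'clock': 0.0, 'q': array([ 1.16051543e+00,  2.07409853e-01,  1.54294701e+00,  3.18376032e-05,
        1.39349685e+00, -1.50528933e-01]), 'qd': array([-1.24105572e-03,  7.40615931e-04,  9.82192983e-05, -1.60485403e-03,
        6.47439136e-04,  1.95355744e-04]), 'effort': array([-6.24306685e-04, -3.70856202e+01, -2.81422913e+01,  6.97755790e-02,
        3.59356881e-02, -1.88929953e-04]), 'ee_pos': array([0.14735468, 0.55491422, 0.18269993]), 'tcp_rot': array([ 2.48959263,  1.91437284, -0.00313108]), 'ft_force': array([-0.95320247, -0.62853814, -0.78559808]), 'wrist_torque': array([ 0.00832769, -0.01748137,  0.01154212]), 'opening': 0.09405718763055533}
scene {'camera_matrix': array([[611.30863433,   0.        , 323.26820504],
       [  0.        , 611.30863433, 233.16611289],
       [  0.        ,   0.        ,   1.        ]]), 'T': array([[ 0.676,  0.521, -0.52 , -0.248],
       [-0.736,  0.466, -0.49 , -0.809],
       [-0.013,  0.715,  0.699,  1.061],
       [ 0.   ,  0.   ,  0.   ,  1.   ]])}
side {'camera_matrix': array([[437.81723421,   0.        , 318.82199275],
       [  0
[... 269 characters left out ...]
 {'camera_matrix': array([[343.23801803,   0.        , 314.48710529],
       [  0.        , 343.23801803, 238.78476946],
       [  0.        ,   0.        ,   1.        ]]), 'T_tool_cam': array([[ 9.99999941e-01, -3.24883558e-04,  1.15473182e-04,
         5.55364524e-05],
       [-2.83359901e-04, -9.65173335e-01, -2.61611072e-01,
        -7.43885109e-02],
       [ 1.96444772e-04,  2.61611024e-01, -9.65173370e-01,
        -2.00976519e-01],
       [ 0.00000000e+00,  0.00000000e+00,  0.00000000e+00,
         1.00000000e+00]]), 'T': array([[ 0.257, -0.933, -0.252,  0.076],
       [ 0.967,  0.247,  0.069,  0.575],
       [-0.002, -0.261,  0.965,  0.384],
       [ 0.   ,  0.   ,  0.   ,  1.   ]])}
```

View pics/scene0.png

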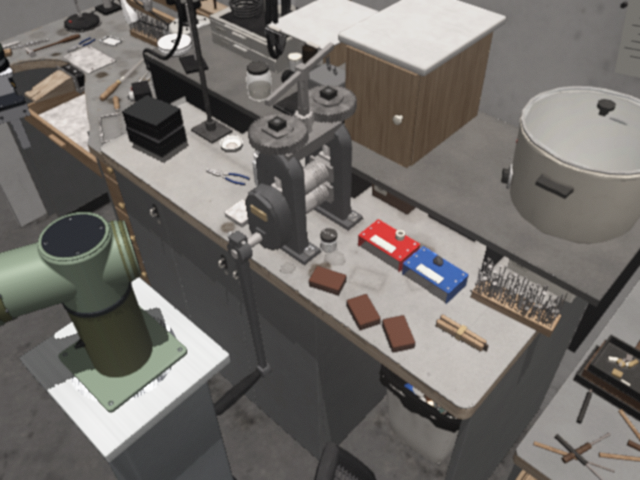

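View pics/side0.png

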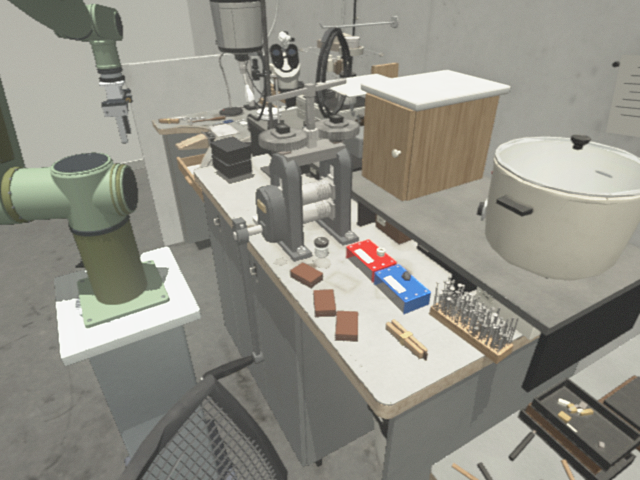

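View pics/wrist0.png

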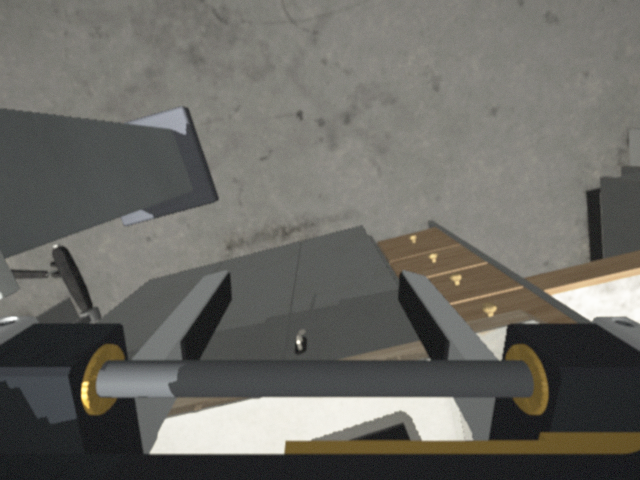

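Run:
```python
from h import *
crop('scene0',290,210,490,360,4,'sc1')
crop('scene0',210,60,370,270,3.5,'sc2') 
crop('side0',270,225,450,365,4,'si1')
print(get_obs()['clock'])
```

```text
0.15
```

View pics/sc1.png

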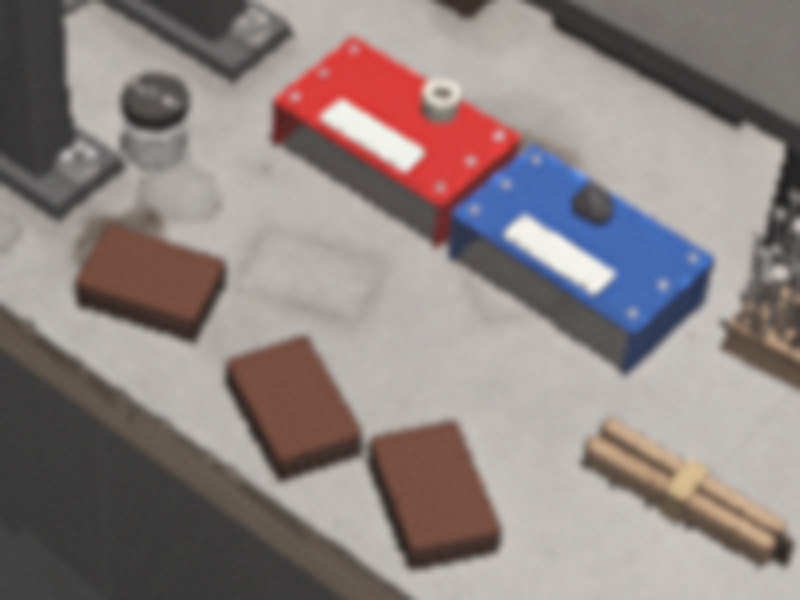

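View pics/sc2.png

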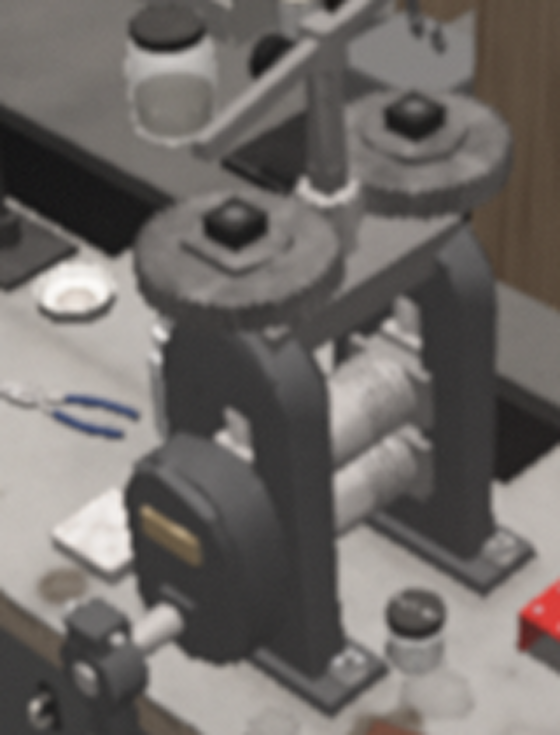

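View pics/si1.png

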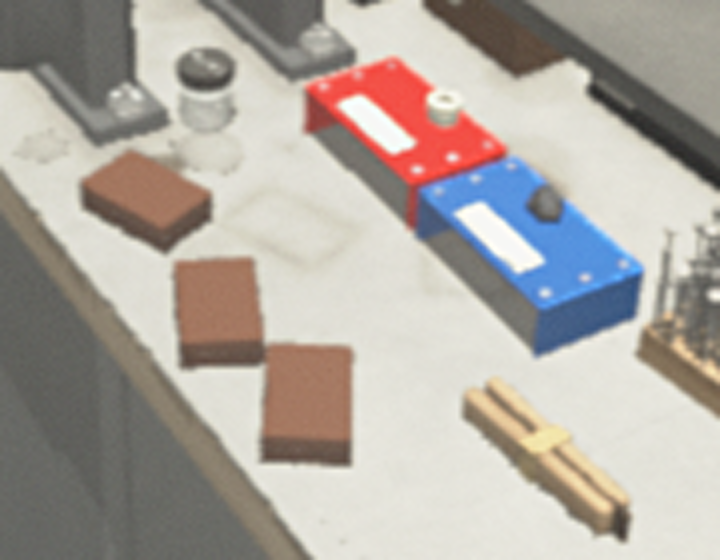

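```bash
cat > loc.py <<'E'
from h import *
S={'L':[(106,228),(224,264),(196,318),(80,284)],'M':[(228,360),(304,338),(358,436),(284,462)],'R':[(372,438),(455,422),(497,535),(412,552)],
'red':[(273,103),(352,38),(520,130),(440,205)],'blue':[(452,208),(537,145),(713,260),(628,335)]}
D={'L':[(130,152),(211,202),(165,240),(82,190)],'M':[(175,262),(253,259),(263,347),(184,352)],'R':[(268,345),(352,347),(350,447),(262,445)],
'red':[(306,88),(392,58),(505,150),(412,190)],'blue':[(418,187),(513,155),(641,270),(538,312)]}
for k in S:
    z=.04 if k in('red','blue') else .024
    for f,X,o in (('scene0',S,(290,210)),('side0',D,(270,225))):
        P=np.array([ray(f,u/4+o[0],v/4+o[1],z)[:2] for u,v in X[k]],np.float32)*1000
        r=cv2.minAreaRect(P)
        e=[P[(i+1)%4]-P[i] for i in range(4)]
        print(k,f,P.round(0).tolist(),'c',P.mean(0).round(1),'len',[round(float(np.hypot(*x)),0) for x in e],'ang',[round(float(np.degrees(np.arctan2(x[1],x[0]))),1) for x in e])
E
python3 loc.py
python3 - <<'E'
from h import *
# jar, wax, charcoal, crank rough
for n,u,v,z in [('jarlid',155,98,.048),('clampL',600,435,.024),('clampR',780,545,.024)]:
    print(n,ray('scene0',u/4+290,v/4+210,z))
for n,u,v in [('crank',100,650),('gear',240,240),('topbar',350,10)]:
    a,b=u/3.5+210,v/3.5+60
    for z in (.1,.2,.3,.45): print(n,z,ray('scene0',a,b,z).round(3))
E
```

```text
L scene0 [[431.0, -145.0], [455.0, -213.0], [415.0, -228.0], [390.0, -163.0]] c [ 422.7 -187.4] len [73.0, 43.0, 70.0, 45.0] ang [-70.4, -160.1, 110.9, 24.0]
L side0 [[435.0, -147.0], [454.0, -221.0], [411.0, -240.0], [389.0, -168.0]] c [ 422.4 -193.6] len [76.0, 48.0, 75.0, 51.0] ang [-75.5, -156.6, 106.7, 24.8]
M scene0 [[404.0, -261.0], [444.0, -282.0], [411.0, -346.0], [372.0, -328.0]] c [ 407.5 -304.2] len [45.0, 72.0, 43.0, 74.0] ang [-27.7, -117.0, 155.2, 64.2]
M side0 [[406.0, -261.0], [448.0, -283.0], [412.0, -353.0], [371.0, -334.0]] c [ 409.3 -307.5] len [47.0, 79.0, 45.0, 80.0] ang [-26.8, -117.1, 155.1, 64.6]
R scene0 [[415.0, -352.0], [453.0, -379.0], [409.0, -438.0], [372.0, -413.0]] c [ 412.1 -395.5] len [46.0, 74.0, 45.0, 74.0] ang [-34.6, -126.1, 145.3, 54.4]
R side0 [[416.0, -353.0], [456.0, -378.0], [411.0, -443.0], [372.0, -418.0]] c [ 413.6 -397.8] len [48.0, 78.0, 47.0, 79.0] ang [-32.2, -124.7, 148.1, 56.0]
red scene0 [[560.0, -160.0], [635.0, -160.0], [639.0, -283.0], [560.0, -285.0]] c [ 598.7 -222. ] len [75.0, 123.0, 79.0, 124.0] ang [0.4, -88.1, -178.7, 9
[... 300 characters left out ...]
5.0, -93.6, 176.9, 84.9]
blue side0 [[564.0, -291.0], [636.0, -294.0], [629.0, -422.0], [553.0, -421.0]] c [ 595.7 -357.1] len [73.0, 129.0, 76.0, 131.0] ang [-2.3, -93.2, 179.2, 85.5]
jarlid [ 0.51042298 -0.11089741  0.048     ]
clampL [ 0.49695053 -0.44063383  0.024     ]
clampR [ 0.50010503 -0.54859458  0.024     ]
crank 0.1 [ 0.313 -0.022  0.1  ]
crank 0.2 [ 0.254 -0.104  0.2  ]
crank 0.3 [ 0.196 -0.186  0.3  ]
crank 0.45 [ 0.108 -0.309  0.45 ]
gear 0.1 [0.686 0.232 0.1  ]
gear 0.2 [0.588 0.124 0.2  ]
gear 0.3 [0.491 0.016 0.3  ]
gear 0.45 [ 0.345 -0.147  0.45 ]
topbar 0.1 [1.003 0.415 0.1  ]
topbar 0.2 [0.872 0.287 0.2  ]
topbar 0.3 [0.742 0.16  0.3  ]
topbar 0.45 [ 0.547 -0.031  0.45 ]
```

```bash
cat > p.py <<'E'
import sys
from h import *
def st():
    o=get_obs(); R=cv2.Rodrigues(np.array(o['tcp_rot'],float))[0]
    return o,R,np.degrees(np.arctan2(R[1,0],R[0,0]))
def plan(x,y,z,phi,frm=None):
    o,R,f=st(); p=np.array(o['ee_pos'])*1000
    d=R.T@(np.array([x,y,z])-p); t=-((phi-f+180)%360-180)
    print('pose',p.round(1),'phi',round(f,2),'clk',round(o['clock'],2),'q',np.round(o['q'],2),'F',np.round(o['ft_force'],1),'op',round(o['opening']*1000,1))
    print('shift',d.round(1),'turn',round(np.radians(t),3),'rows',round(np.linalg.norm(d)/50,1),round(abs(t)/8.59,1))
if __name__=='__main__': plan(*map(float,sys.argv[1:]))
E
python3 p.py 240 360 280 75
```

```text
pose [147.4 555.1 182.9] phi 75.12 clk 0.15 q [ 1.16  0.21  1.54  0.    1.39 -0.15] F [ 0.2  0.8 -0.5] op 94.1
shift [-164.9  139.5  -96.8] turn 0.002 rows 4.7 0.0
```

Request:
{"name": "drive_tool", "arguments": {
  "steps": [
    {"tx": -33, "ty": 28, "tz": -19, "turn": 0},
    {"tx": -66, "ty": 56, "tz": -39, "turn": 0},
    {"tx": -99, "ty": 84, "tz": -58, "turn": 0},
    {"tx": -132, "ty": 112, "tz": -77, "turn": 0},
    {"tx": -165, "ty": 140, "tz": -97, "turn": 0}
  ]
}}

```text
clock: 0.65
ee_pos: [0.2407, 0.3585, 0.2811]
tcp_rot: [2.489, 1.916, -0.001]
ft_force: [1.4, 0.3, 0.2]
opening: 0.0942
```

```bash
python3 p.py 330 120 280 80
```

```text
pose [240.7 358.5 281.1] phi 75.16 clk 0.65 q [ 0.78 -0.17  1.73 -0.    1.59 -0.53] F [1.4 0.3 0.2] op 94.2
shift [-207.6  147.4    1.2] turn -0.085 rows 5.1 0.6
```

Request:
{"name": "drive_tool", "arguments": {
  "steps": [
    {"tx": -42, "ty": 30, "tz": 0, "turn": 0},
    {"tx": -83, "ty": 59, "tz": 0, "turn": 0},
    {"tx": -124, "ty": 88, "tz": 0, "turn": 0},
    {"tx": -165, "ty": 117, "tz": 0, "turn": 0},
    {"tx": -206, "ty": 146, "tz": 0, "turn": 0}
  ]
}}

```text
clock: 1.15
ee_pos: [0.328, 0.1242, 0.2809]
tcp_rot: [2.49, 1.915, 0.001]
ft_force: [1.4, -0.3, 0.5]
opening: 0.094
```

```bash
python3 p.py 335 -110 280 75
```

```text
pose [328.  124.2 280.9] phi 75.15 clk 1.15 q [ 0.11 -0.37  1.88  0.    1.63 -1.2 ] F [ 1.4 -0.3  0.5] op 94.0
shift [-224.6   66.8    0.8] turn 0.003 rows 4.7 0.0
```

Request:
{"name": "drive_tool", "arguments": {
  "steps": [
    {"tx": -45, "ty": 14, "tz": 0, "turn": 0},
    {"tx": -90, "ty": 27, "tz": 0, "turn": 0},
    {"tx": -135, "ty": 40, "tz": 0, "turn": 0},
    {"tx": -180, "ty": 54, "tz": 0, "turn": 0},
    {"tx": -225, "ty": 67, "tz": 0, "turn": 0}
  ]
}}

```text
clock: 1.65
ee_pos: [0.3344, -0.1105, 0.2808]
tcp_rot: [2.49, 1.914, 0.001]
ft_force: [0.9, 0.4, 0.5]
opening: 0.0942
```

```bash
python3 p.py 390 -275 260 75
```

```text
pose [ 334.4 -110.5  280.8] phi 75.09 clk 1.65 q [-0.57 -0.37  1.88  0.    1.63 -1.88] F [0.9 0.4 0.5] op 94.2
shift [-144.6   96.    20.9] turn 0.002 rows 3.5 0.0
```

Request:
{"name": "drive_tool", "arguments": {
  "steps": [
    {"tx": -36, "ty": 24, "tz": 5, "turn": 0},
    {"tx": -72, "ty": 48, "tz": 10, "turn": 0},
    {"tx": -108, "ty": 72, "tz": 15, "turn": 0},
    {"tx": -145, "ty": 96, "tz": 21, "turn": 0}
  ]
}}

```text
clock: 2.05
ee_pos: [0.3905, -0.2752, 0.2594]
tcp_rot: [-2.491, -1.914, -0.0]
ft_force: [0.7, 0.8, 0.5]
opening: 0.0942
```

```bash
python3 -c "
from h import *
snap('wrist','w1')
crop('w1',0,0,640,480,1.25,'w1b')"
```

```text
(no output)
```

View pics/w1b.png

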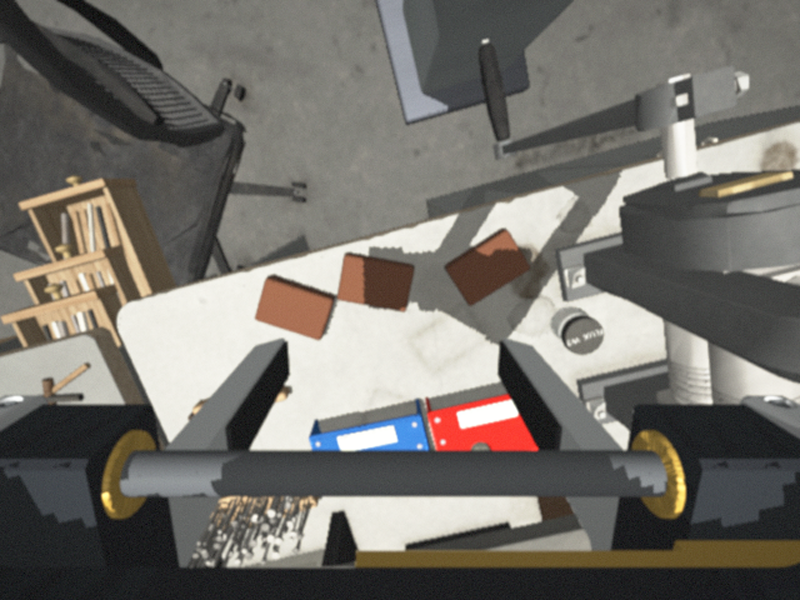

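```bash
python3 -c "
from h import *
crop('w1',195,175,435,355,3.33,'w1c')"
```

```text
(no output)
```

View pics/w1c.png

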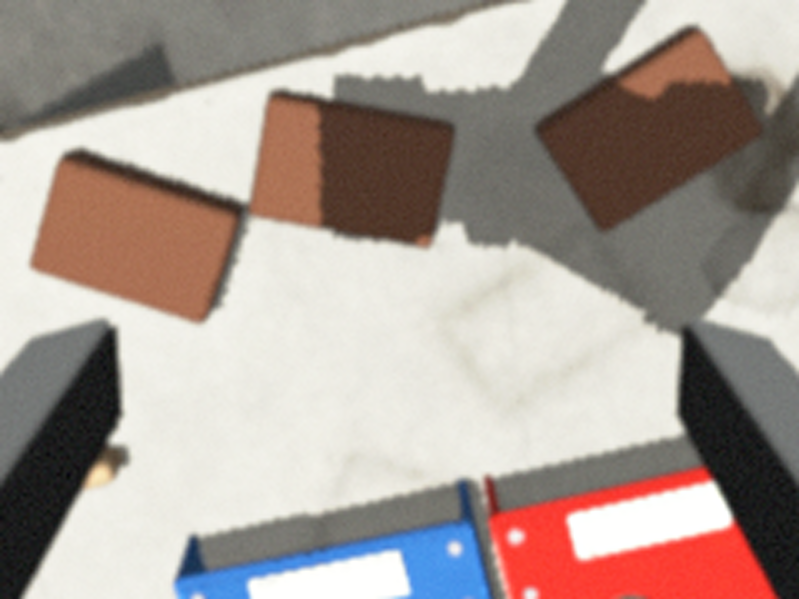

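Run:
```python
from h import *
C={'R':[(64,157),(242,207),(205,322),(32,265)],'M':[(272,97),(455,127),(430,247),(250,214)],'L':[(537,130),(695,34),(762,130),(605,230)],'rk':[(178,580),(473,520),(491,515)]}
for k,c in C.items():
    P=np.array([ray('w1',u/3.33+195,v/3.33+175,.04 if k=='rk' else .024)[:2] for u,v in c],np.float32)*1000
    e=np.roll(P,-1,0)-P
    print(k,P.round(0).tolist(),P.mean(0).round(1),np.hypot(*e.T).round(0),np.degrees(np.arctan2(e[:,1],e[:,0])).round(1))
    if k!='rk':print(cv2.minAreaRect(P))
```

```text
R [[378.0, -407.0], [415.0, -345.0], [457.0, -374.0], [416.0, -434.0]] [ 416.6 -390. ] [72. 51. 72. 47.] [  58.7  -34.  -124.5  145. ]
((415.9427795410156, -389.7249450683594), (72.42284393310547, 51.15460968017578), 55.97218322753906)
M [[376.0, -321.0], [406.0, -256.0], [450.0, -278.0], [419.0, -343.0]] [ 412.6 -299.7] [72. 49. 73. 48.] [  65.7  -25.8 -115.7  152.9]
((412.05279541015625, -299.70166015625), (72.66765594482422, 49.49811935424805), 64.2608642578125)
L [[415.0, -226.0], [394.0, -159.0], [437.0, -141.0], [461.0, -209.0]] [ 426.9 -183.9] [69. 47. 71. 49.] [ 107.3   22.7  -70.5 -159.9]
((426.1053466796875, -183.5834197998047), (49.301090240478516, 72.05602264404297), 19.468795776367188)
rk [[559.0, -415.0], [563.0, -289.0], [563.0, -282.0]] [ 561.7 -328.6] [126.   8. 134.] [ 87.9  92.4 -91.8]
```

```bash
python3 p.py 403 -411 150 -34.5
```

```text
pose [ 391.4 -280.8  257.1] phi 74.89 clk 2.1 q [-0.8  -0.05  1.66 -0.    1.52 -2.11] F [ 2.5 -4.5  0.3] op 94.2
shift [-122.4   45.2  107.4] turn 1.909 rows 3.4 12.7
```

Request:
{"name": "drive_tool", "arguments": {
  "steps": [
    {"tx": -30, "ty": 11, "tz": 26, "turn": 0.15},
    {"tx": -60, "ty": 22, "tz": 52, "turn": 0.3},
    {"tx": -90, "ty": 33, "tz": 78, "turn": 0.45},
    {"tx": -122, "ty": 45, "tz": 107, "turn": 0.6},
    {"tx": -122, "ty": 45, "tz": 107, "turn": 0.75}
  ]
}}

```text
clock: 2.6
ee_pos: [0.3998, -0.4031, 0.1462]
tcp_rot: [-3.014, -0.853, 0.007]
ft_force: [0.5, 0.8, -0.2]
opening: 0.094
```

Request:
{"name": "drive_tool", "arguments": {
  "steps": [
    {"turn": 0.15},
    {"turn": 0.3},
    {"turn": 0.45},
    {"turn": 0.6},
    {"turn": 0.74}
  ]
}}

```text
schema error: expected keys tx, ty, tz, turn
```

```bash
python3 p.py 403 -411 60 -34.5
```

```text
pose [ 399.8 -403.1  146.2] phi 31.61 clk 2.6 q [-0.94  0.23  1.59 -0.    1.33 -1.49] F [ 0.5  0.8 -0.2] op 94.0
shift [-1.3  9.2 86.2] turn 1.154 rows 1.7 7.7
```

Request:
{"name": "drive_tool", "arguments": {
  "steps": [
    {"tx": 0, "ty": 0, "tz": 15, "turn": 0.15},
    {"tx": 0, "ty": 0, "tz": 30, "turn": 0.3},
    {"tx": 0, "ty": 0, "tz": 45, "turn": 0.45},
    {"tx": 0, "ty": 0, "tz": 60, "turn": 0.6},
    {"tx": 0, "ty": 0, "tz": 75, "turn": 0.75}
  ]
}}

```text
clock: 3.1
ee_pos: [0.4024, -0.4024, 0.0769]
tcp_rot: [-3.126, 0.306, 0.001]
ft_force: [-0.4, 0.0, 0.5]
opening: 0.0941
```

Request:
{"name": "drive_tool", "arguments": {
  "steps": [
    {"tx": 0, "ty": 0, "tz": 5, "turn": 0.15},
    {"tx": 0, "ty": 0, "tz": 10, "turn": 0.3},
    {"tx": 0, "ty": 0, "tz": 15, "turn": 0.41},
    {"tx": 0, "ty": 0, "tz": 15, "turn": 0.41}
  ]
}}

```text
clock: 3.5
ee_pos: [0.402, -0.4018, 0.0617]
tcp_rot: [-3.0, 0.926, 0.003]
ft_force: [1.2, -0.8, 0.3]
opening: 0.0938
```

```bash
python3 -c "
from h import *
snap('wrist','w2')
crop('w2',0,0,640,480,1.25,'w2b')"; python3 p.py 403 -411 4 -34.5
```

```text
pose [ 402.2 -402.2   62.2] phi -34.19 clk 3.55 q [-0.94  0.32  1.67 -0.    1.16 -0.34] F [-0.9  0.1 -0.1] op 94.1
shift [ 5.7  6.9 58.2] turn 0.005 rows 1.2 0.0
```

View pics/w2b.png

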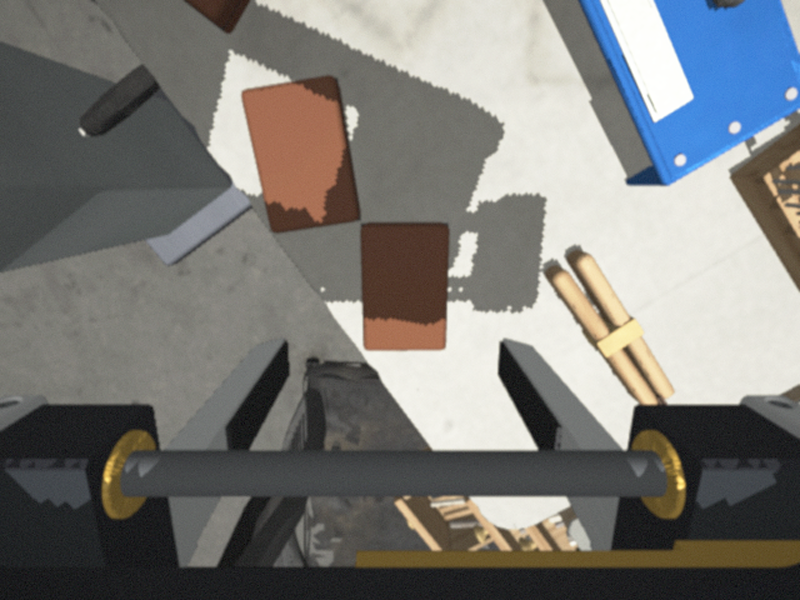

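Run:
```python
from h import *
C={'R':[(361,223),(449,223),(446,350),(364,350)],'M':[(242,92),(336,77),(359,219),(272,232)]}
for k,c in C.items():
    P=np.array([ray('w2',u/1.25,v/1.25,.024)[:2] for u,v in c],np.float32)*1000
    e=np.roll(P,-1,0)-P
    print(k,P.round(0).tolist(),P.mean(0).round(1),np.hypot(*e.T).round(0),np.degrees(np.arctan2(e[:,1],e[:,0])).round(1))
print(proj('w2',(.4027,-.4105,.024))*1.25)
```

```text
R [[419.0, -347.0], [459.0, -375.0], [418.0, -437.0], [378.0, -409.0]] [ 418.6 -392. ] [48. 75. 49. 75.] [ -34.3 -123.7  145.8   56. ]
M [[408.0, -259.0], [451.0, -281.0], [420.0, -345.0], [376.0, -324.0]] [ 413.6 -302.1] [49. 72. 49. 72.] [ -26.1 -116.1  154.1   63.8]
[400.07320232 329.08320715]
```

```bash
cat > wt.py <<'E'
from h import *
L=[]
for i in range(6):
    get_image('wrist'); o=get_obs(); L.append(np.r_[o['ft_force'],o['wrist_torque'],o['effort'][1:3]])
print(np.mean(L,0).round(2),np.std(L,0).round(2))
E
python3 wt.py; python3 p.py 406.3 -410.2 4 -34
```

```text
[ 1.00e-01 -2.00e-01  3.50e-01 -6.00e-02  1.00e-01  1.00e-02 -3.84e+01
 -2.47e+01] [0.61 0.42 0.33 0.02 0.01 0.03 0.09 0.08]
pose [ 402.7 -403.1   63.2] phi -34.28 clk 3.85 q [-0.94  0.32  1.66  0.    1.15 -0.34] F [0.1 0.7 0.1] op 93.9
shift [ 6.9  3.9 59.2] turn -0.005 rows 1.2 0.0
```

Request:
{"name": "drive_tool", "arguments": {
  "steps": [
    {"tx": 7, "ty": 4, "tz": 20, "turn": 0},
    {"tx": 7, "ty": 4, "tz": 40, "turn": 0},
    {"tx": 7, "ty": 4, "tz": 52, "turn": 0},
    {"tx": 7, "ty": 4, "tz": 57, "turn": 0},
    {"tx": 7, "ty": 4, "tz": 57, "turn": 0}
  ]
}}

```text
clock: 4.35
ee_pos: [0.4057, -0.4096, 0.0052]
tcp_rot: [-3.001, 0.926, 0.002]
ft_force: [-0.4, -0.2, -0.1]
opening: 0.0938
```

```bash
python3 wt.py; python3 p.py 406.3 -410.2 4 -34
```

```text
[  0.21  -0.21   0.18  -0.05   0.12   0.   -40.09 -22.71] [0.37 0.26 0.33 0.03 0.01 0.03 0.2  0.17]
pose [ 406.6 -410.8    6.8] phi -34.32 clk 4.65 q [-0.94  0.41  1.67 -0.    1.05 -0.34] F [ 0.4 -0.5  0. ] op 94.0
shift [-0.6 -0.3  2.8] turn -0.006 rows 0.1 0.0
```

Close and lift.

Request:
{"name": "drive_tool", "arguments": {
  "steps": [
    {"tx": 0, "ty": 0, "tz": 1, "turn": 0},
    {"tx": 0, "ty": 0, "tz": 1, "turn": 0},
    {"tx": 0, "ty": 0, "tz": 1, "turn": 0},
    {"tx": 0, "ty": 0, "tz": 1, "turn": 0},
    {"tx": 0, "ty": 0, "tz": 1, "turn": 0}
  ],
  "gripper": 30
}}

```text
clock: 5.15
ee_pos: [0.4061, -0.4102, 0.0049]
tcp_rot: [3.002, -0.927, -0.0]
ft_force: [0.3, -0.0, 0.8]
opening: 0.0575
```

Request:
{"name": "drive_tool", "arguments": {
  "steps": [
    {"tx": 0, "ty": 0, "tz": 0, "turn": 0},
    {"tx": 0, "ty": 0, "tz": 0, "turn": 0},
    {"tx": 0, "ty": 0, "tz": -10, "turn": 0},
    {"tx": 0, "ty": 0, "tz": -25, "turn": 0},
    {"tx": 0, "ty": 0, "tz": -25, "turn": 0}
  ]
}}

```text
clock: 5.65
ee_pos: [0.4079, -0.4124, 0.0332]
tcp_rot: [2.998, -0.926, 0.008]
ft_force: [0.1, -0.1, 0.4]
opening: 0.0301
```

```bash
python3 wt.py; python3 p.py 406.3 -410.2 4 -34;python3 -c "
from h import *
snap('wrist','w3');snap('side','s3')
crop('s3',240,200,480,380,3.3,'s3b')"
```

```text
[ 1.900e-01 -3.000e-01  4.000e-01 -8.000e-02  1.000e-01 -2.000e-02
 -4.029e+01 -2.409e+01] [0.46 0.45 0.35 0.04 0.03 0.02 0.12 0.13]
pose [ 405.8 -409.7   29.5] phi -34.32 clk 5.95 q [-0.94  0.38  1.66  0.    1.1  -0.34] F [ 0.6 -0.8  0.9] op 30.0
shift [ 0.7  0.1 25.4] turn -0.006 rows 0.5 0.0
```

View pics/w3.png

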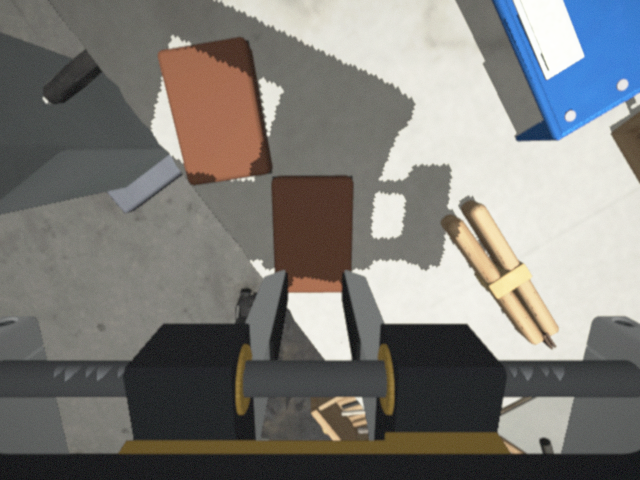

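View pics/s3b.png

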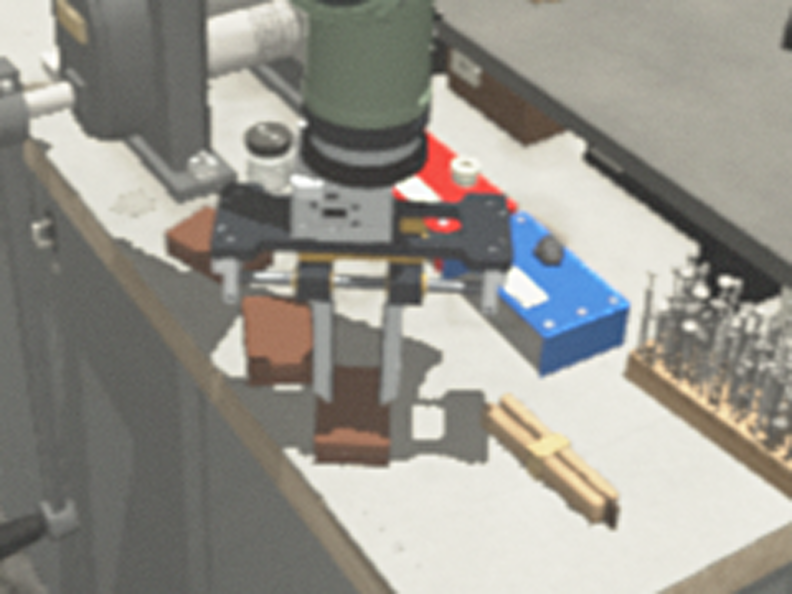

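Run:
```python
from h import *
P=np.array([ray('w3',u,v,.024)[:2] for u,v in [(272.5,176.5),(353,176)]])*1000
print(P.round(1),np.hypot(*(P[1]-P[0])),np.degrees(np.arctan2(*(P[1]-P[0])[::-1])))
print(P.mean(0)-38*np.array([.559,.829]))
P=np.array([ray('w3',u,v,.024)[:2] for u,v in [(282,290),(344,291)]])*1000
print(P)
```

```text
[[ 419.6 -347.9]
 [ 459.3 -374.6]] 47.80313526634103 -33.95272355454381
[ 418.20923819 -392.73977139]
[[ 381.79521109 -410.15924247]
 [ 414.66399989 -433.42834127]]
```

Request:
{"name": "drive_tool", "arguments": {
  "steps": [
    {"tx": 0, "ty": 0, "tz": 0, "turn": 0},
    {"tx": 0, "ty": 0, "tz": 0, "turn": 0},
    {"tx": 0, "ty": 0, "tz": 0, "turn": 0},
    {"tx": 0, "ty": 0, "tz": 0, "turn": 0},
    {"tx": 0, "ty": 0, "tz": 0, "turn": 0}
  ],
  "gripper": 75
}}

```text
clock: 6.55
ee_pos: [0.4061, -0.4102, 0.0299]
tcp_rot: [3.002, -0.927, 0.0]
ft_force: [0.7, 0.5, -0.7]
opening: 0.0664
```

Request:
{"name": "drive_tool", "arguments": {
  "steps": [
    {"tx": 0, "ty": 0, "tz": 0, "turn": 0},
    {"tx": 0, "ty": 0, "tz": 10, "turn": 0},
    {"tx": 0, "ty": 0, "tz": 20, "turn": 0},
    {"tx": 0, "ty": 0, "tz": 26, "turn": 0},
    {"tx": 0, "ty": 0, "tz": 26, "turn": 0}
  ]
}}

```text
clock: 7.05
ee_pos: [0.4051, -0.4088, 0.0019]
tcp_rot: [-3.0, 0.926, 0.005]
ft_force: [0.3, 0.1, 0.4]
opening: 0.0749
```

Request:
{"name": "drive_tool", "arguments": {
  "steps": [
    {"tx": 0, "ty": 0, "tz": 0, "turn": 0},
    {"tx": 0, "ty": 0, "tz": 0, "turn": 0},
    {"tx": 0, "ty": 0, "tz": 0, "turn": 0},
    {"tx": 0, "ty": 0, "tz": 0, "turn": 0},
    {"tx": 0, "ty": 0, "tz": 0, "turn": 0}
  ],
  "gripper": 35
}}

```text
clock: 7.55
ee_pos: [0.4062, -0.4103, 0.0041]
tcp_rot: [3.001, -0.927, 0.001]
ft_force: [0.3, -0.6, -0.3]
opening: 0.0383
```

Request:
{"name": "drive_tool", "arguments": {
  "steps": [
    {"tx": 0, "ty": 0, "tz": 0, "turn": 0},
    {"tx": 0, "ty": 0, "tz": 0, "turn": 0}
  ]
}}

```text
clock: 7.75
ee_pos: [0.4061, -0.4102, 0.0039]
tcp_rot: [3.002, -0.927, 0.0]
ft_force: [0.2, -1.0, 0.2]
opening: 0.0352
```

```bash
python3 -c "
from h import *
snap('wrist','w4');snap('side','s4');snap('scene','c4')
crop('s4',240,200,480,380,3.3,'s4b');crop('c4',290,210,490,360,4,'c4b')"
```

```text
(no output)
```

View pics/w4.png

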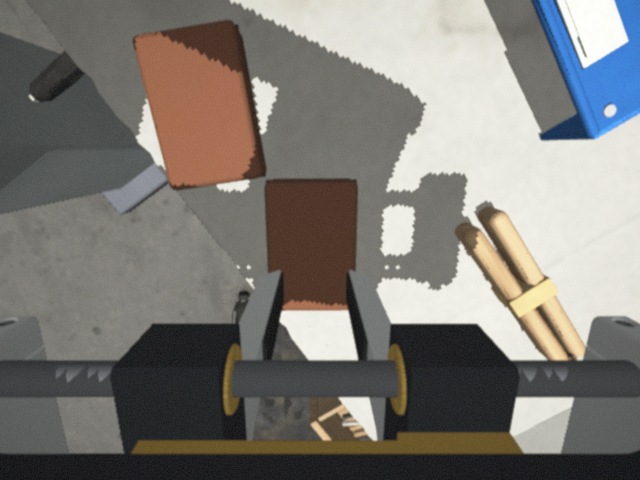

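View pics/s4b.png

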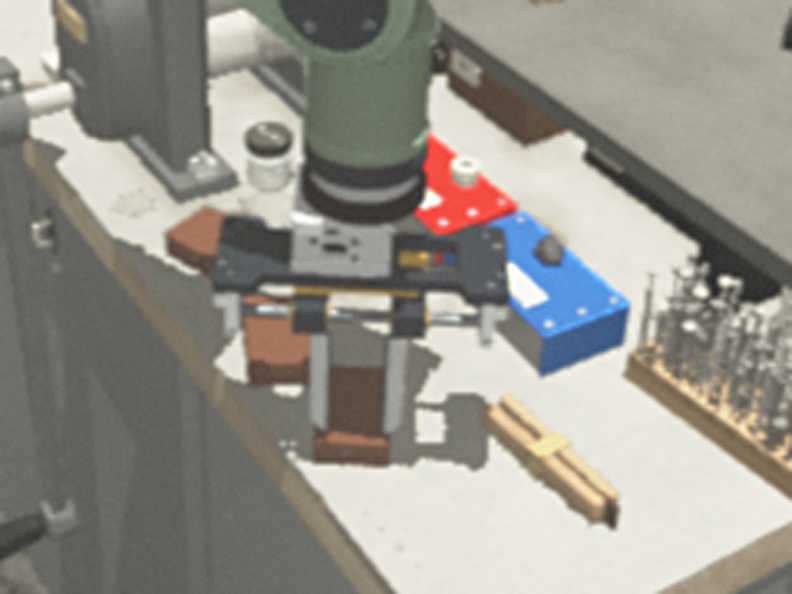

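View pics/c4b.png

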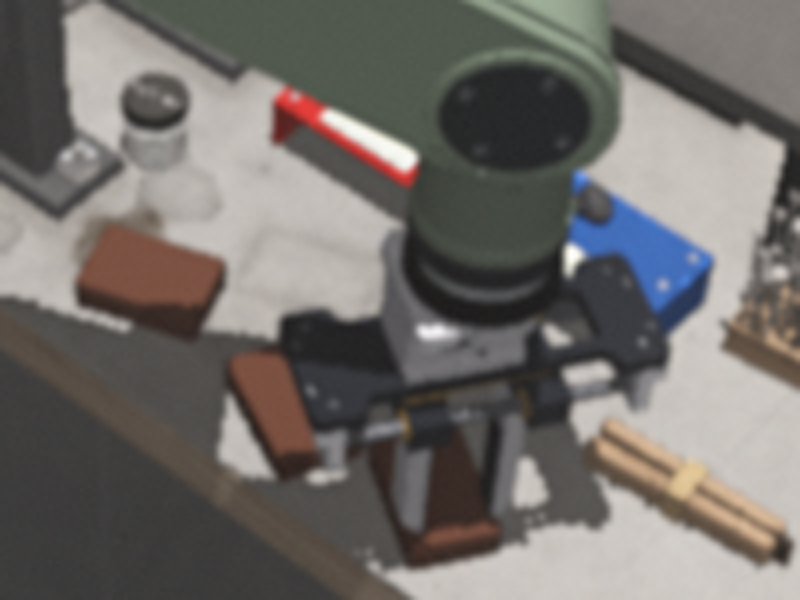

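Run:
```python
from p import *
o,R,f=st(); p=o['ee_pos']; print(p,f,o['ft_force'])
for f_,(ox,oy,s) in {'s4':(240,200,3.3),'c4':(290,210,4)}.items():
  for z in (0,.02,.035):
    for sg in (-24,24):
        q=p+R[:,0]*sg/1000; q=np.array([q[0],q[1],p[2]+z])
        u=proj(f_,q); print(f_,z,sg,((u-[ox,oy])*s).round(0))
```

```text
[ 0.40610001 -0.41013253  0.00385132] -34.32178913906538 [ 0.56765155 -0.35298582  0.06714586]
s4 0 -24 [317. 443.]
s4 0 24 [389. 447.]
s4 0.02 -24 [317. 421.]
s4 0.02 24 [390. 425.]
s4 0.035 -24 [318. 405.]
s4 0.035 24 [391. 408.]
c4 0 -24 [402. 540.]
c4 0 24 [490. 522.]
c4 0.02 -24 [405. 517.]
c4 0.02 24 [493. 499.]
c4 0.035 -24 [407. 500.]
c4 0.035 24 [496. 482.]
```

Run:
```python
from h import *
for f,pts in {'w4':[(265,180),(357,179)],'w3':[(272.5,176.5),(353,176)]}.items():
    P=np.array([ray(f,u,v,.024)[:2] for u,v in pts])*1000
    print(f,P.round(1),np.hypot(*(P[1]-P[0])))
d=np.load('pics/w4.npz');print(d['T'].round(3))
crop('w4',200,150,440,330,3.33,'w4c')
```

```text
w4 [[ 419.4 -347.5]
 [ 459.3 -374.1]] 47.98363491157568
w3 [[ 419.6 -347.9]
 [ 459.3 -374.6]] 47.80313526634103
[[ 0.826  0.544  0.147  0.45 ]
 [-0.564  0.797  0.216 -0.348]
 [ 0.001 -0.261  0.965  0.205]
 [ 0.     0.     0.     1.   ]]
```

View pics/w4c.png

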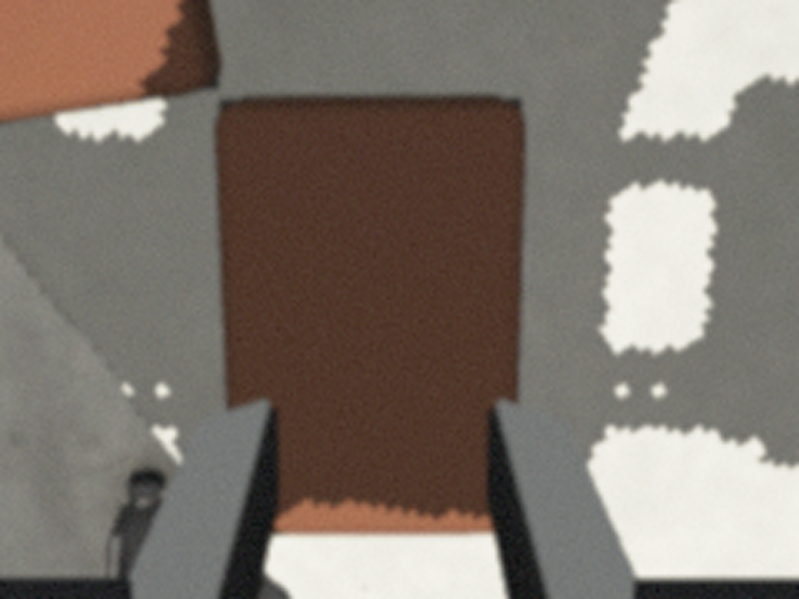

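Request:
{"name": "drive_tool", "arguments": {
  "steps": [
    {"tx": 0, "ty": 0, "tz": -3, "turn": 0},
    {"tx": 0, "ty": 0, "tz": -3, "turn": 0},
    {"tx": 0, "ty": 0, "tz": -3, "turn": 0},
    {"tx": 0, "ty": 0, "tz": -3, "turn": 0},
    {"tx": 0, "ty": 0, "tz": -3, "turn": 0}
  ],
  "gripper": 75
}}

```text
clock: 8.4
ee_pos: [0.4061, -0.4101, 0.0068]
tcp_rot: [-3.002, 0.927, 0.0]
ft_force: [0.1, -0.3, 0.4]
opening: 0.0715
```

Request:
{"name": "drive_tool", "arguments": {
  "steps": [
    {"tx": 0, "ty": 0, "tz": 5, "turn": 0},
    {"tx": 0, "ty": 0, "tz": 10, "turn": 0},
    {"tx": 0, "ty": 0, "tz": 13, "turn": 0},
    {"tx": 0, "ty": 0, "tz": 13, "turn": 0}
  ]
}}

```text
clock: 8.8
ee_pos: [0.4056, -0.4095, -0.0072]
tcp_rot: [-3.001, 0.927, 0.002]
ft_force: [-0.1, 0.3, -0.6]
opening: 0.0749
```

```bash
python3 wt.py; python3 p.py 406.3 -410.2 4 -34;python3 -c "
from h import *
snap('side','s5');snap('scene','c5')
crop('s5',300,290,400,350,8,'s5b')"
```

```text
[  0.17  -0.06  -0.14  -0.06   0.11   0.   -40.58 -22.37] [0.5  0.68 0.41 0.03 0.02 0.03 0.05 0.05]
pose [ 406.2 -410.3   -5.9] phi -34.32 clk 9.1 q [-0.94  0.43  1.68 -0.    1.03 -0.34] F [0.5 0.1 0.4] op 74.8
shift [-0.  -0.2 -9.9] turn -0.006 rows 0.2 0.0
```

View pics/s5b.png

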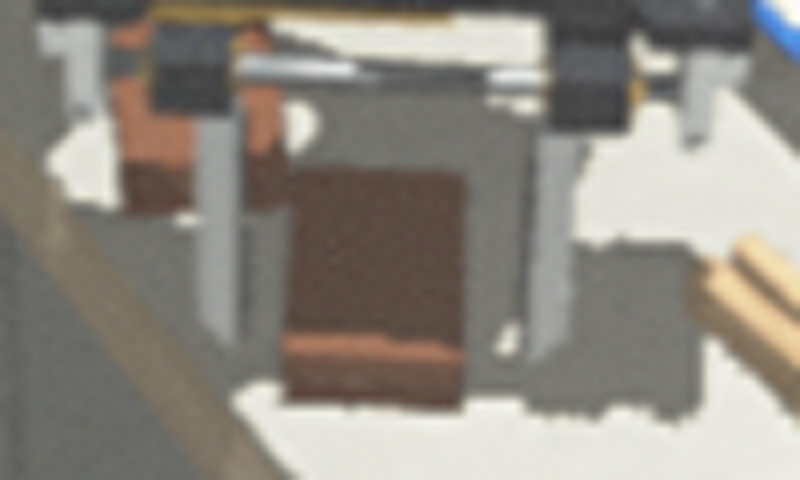

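Request:
{"name": "drive_tool", "arguments": {
  "steps": [
    {"tx": 0, "ty": 0, "tz": 4, "turn": 0},
    {"tx": 0, "ty": 0, "tz": 8, "turn": 0},
    {"tx": 0, "ty": 0, "tz": 11, "turn": 0},
    {"tx": 0, "ty": 0, "tz": 11, "turn": 0}
  ],
  "gripper": 35
}}

```text
clock: 9.6
ee_pos: [0.4051, -0.4091, -0.0183]
tcp_rot: [-3.001, 0.926, 0.004]
ft_force: [-0.0, 0.2, -3.3]
opening: 0.05
```

Request:
{"name": "drive_tool", "arguments": {
  "steps": [
    {"tx": 0, "ty": 0, "tz": 0, "turn": 0},
    {"tx": 0, "ty": 0, "tz": 0, "turn": 0}
  ]
}}

```text
clock: 9.8
ee_pos: [0.4055, -0.4093, -0.0181]
tcp_rot: [-3.001, 0.927, 0.002]
ft_force: [-0.1, -0.2, -4.9]
opening: 0.0498
```

```bash
python3 wt.py; python3 p.py 406.3 -410.2 4 -34
```

```text
[ 1.000e-01 -1.000e-02 -4.840e+00 -1.700e-01  1.700e-01  1.000e-02
 -4.383e+01 -2.386e+01] [0.32 0.29 0.42 0.04 0.02 0.03 0.04 0.01]
pose [ 406.1 -410.1  -17.3] phi -34.32 clk 10.1 q [-0.94  0.45  1.68  0.    1.01 -0.34] F [ 0.   0.3 -5.2] op 49.7
shift [  0.3  -0.  -21.3] turn -0.006 rows 0.4 0.0
```

Request:
{"name": "drive_tool", "arguments": {
  "steps": [
    {"tx": 0, "ty": 0, "tz": -5, "turn": 0},
    {"tx": 0, "ty": 0, "tz": -10, "turn": 0},
    {"tx": 0, "ty": 0, "tz": -20, "turn": 0},
    {"tx": 0, "ty": 0, "tz": -30, "turn": 0},
    {"tx": 0, "ty": 0, "tz": -30, "turn": 0}
  ]
}}

```text
clock: 10.6
ee_pos: [0.4075, -0.4121, 0.0156]
tcp_rot: [2.999, -0.926, 0.007]
ft_force: [0.6, -0.8, -5.5]
opening: 0.0499
```

```bash
python3 wt.py; python3 p.py 406.3 -410.2 4 -34;python3 -c "
from h import *
snap('side','s6');snap('wrist','w6')
crop('s6',240,200,480,380,3.3,'s6b')"
```

```text
[ -0.15   0.3   -5.3   -0.13   0.15  -0.   -43.55 -25.44] [0.41 0.38 0.32 0.01 0.04 0.01 0.12 0.14]
pose [ 405.8 -409.7   12.3] phi -34.33 clk 10.9 q [-0.94  0.41  1.67  0.    1.06 -0.34] F [ 0.6  0.7 -5.8] op 49.7
shift [0.8 0.1 8.3] turn -0.006 rows 0.2 0.0
```

View pics/s6b.png

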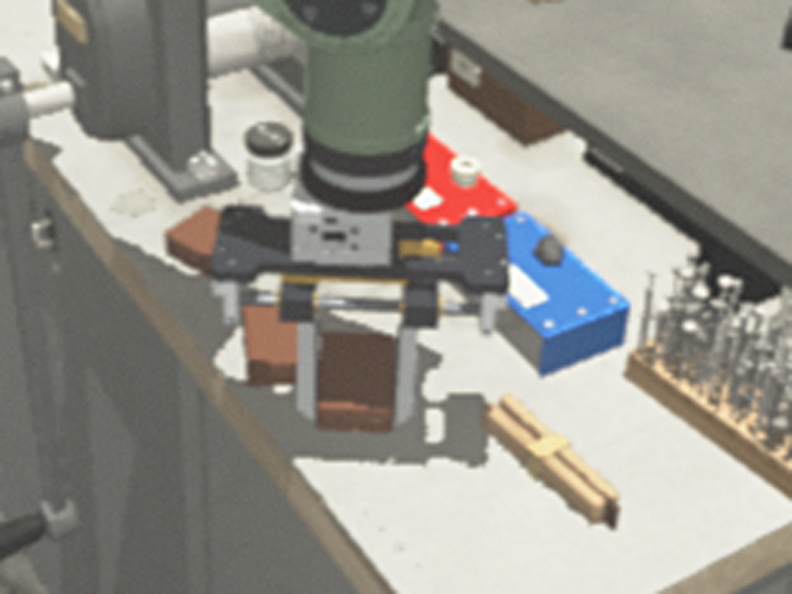

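View pics/w6.png

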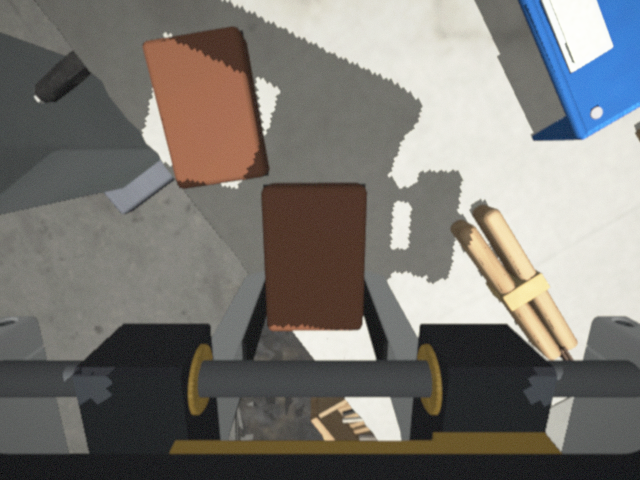

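```bash
cat > intool.py <<'E'
import sys
from h import *
# mould top corners in tool frame: far-left, far-right, near-right, near-left; top height above TCP
def it(f,pts,h):
    d=np.load(f'pics/{f}.npz');K=d['camera_matrix'];T=d['T_tool_cam'];out=[]
    for u,v in pts:
        r=T[:3,:3]@np.array([(u-K[0,2])/K[0,0],-(v-K[1,2])/K[1,1],-1]);c=T[:3,3]
        out.append((c+r*(-h-c[2])/r[2])[:2]*1000)
    out=np.array(out);e=np.roll(out,-1,0)-out
    print(out.round(1).tolist(),out.mean(0).round(1),np.hypot(*e.T).round(1),np.degrees(np.arctan2(e[:,1],e[:,0])).round(1))
E
python3 -c "
from intool import *
for h in (.036,.041,.046): it('w6',[(263,184),(366,184),(363,329),(268,329)],h)"
python3 p.py 482 -253 35 -90
```

```text
[[-23.1, -58.8], [26.0, -58.9], [27.5, 18.3], [-23.4, 18.3]] [  1.7 -20.3] [49.2 77.2 50.9 77.2] [  -0.    88.9 -180.   -89.8]
[[-22.4, -59.4], [25.3, -59.4], [26.7, 15.5], [-22.7, 15.5]] [  1.7 -22. ] [47.7 74.9 49.4 74.8] [  -0.    88.9 -180.   -89.8]
[[-21.6, -59.9], [24.5, -59.9], [25.9, 12.6], [-21.9, 12.6]] [  1.7 -23.7] [46.2 72.5 47.8 72.5] [  -0.    88.9 -180.   -89.8]
pose [ 405.8 -409.8   12.3] phi -34.32 clk 11.0 q [-0.94  0.41  1.67  0.    1.06 -0.34] F [-0.2  0.5 -4.6] op 49.6
shift [ -25.5 -172.4  -22.6] turn 0.972 rows 3.5 6.5
```

Request:
{"name": "drive_tool", "arguments": {
  "steps": [
    {"tx": 0, "ty": -10, "tz": -15, "turn": 0.14},
    {"tx": -5, "ty": -50, "tz": -24, "turn": 0.28},
    {"tx": -12, "ty": -90, "tz": -24, "turn": 0.42},
    {"tx": -19, "ty": -132, "tz": -24, "turn": 0.56},
    {"tx": -25, "ty": -172, "tz": -24, "turn": 0.7}
  ]
}}

```text
clock: 11.5
ee_pos: [0.4826, -0.2523, 0.0367]
tcp_rot: [-2.496, 1.908, 0.001]
ft_force: [0.5, 0.0, -4.9]
opening: 0.0499
```

Request:
{"name": "drive_tool", "arguments": {
  "steps": [
    {"tx": 0, "ty": 0, "tz": 0, "turn": 0.14},
    {"tx": 0, "ty": 0, "tz": 0, "turn": 0.27},
    {"tx": 0, "ty": 0, "tz": 0, "turn": 0.27},
    {"tx": 0, "ty": 0, "tz": 0, "turn": 0.27}
  ]
}}

```text
clock: 11.9
ee_pos: [0.4822, -0.2539, 0.0366]
tcp_rot: [2.226, -2.217, -0.001]
ft_force: [0.1, 0.3, -3.4]
opening: 0.0499
```

```bash
python3 p.py 482 -253 -13 -90;python3 -c "
from h import *
snap('side','s7');snap('wrist','w7')
crop('s7',240,200,480,380,3.3,'s7b')"
```

```text
pose [ 482.2 -253.9   36.6] phi -89.75 clk 11.9 q [-0.64  0.31  1.74  0.    1.09  0.92] F [ 0.1  0.3 -3.4] op 49.9
shift [-0.8  0.2 49.6] turn 0.004 rows 1.0 0.0
```

View pics/s7b.png

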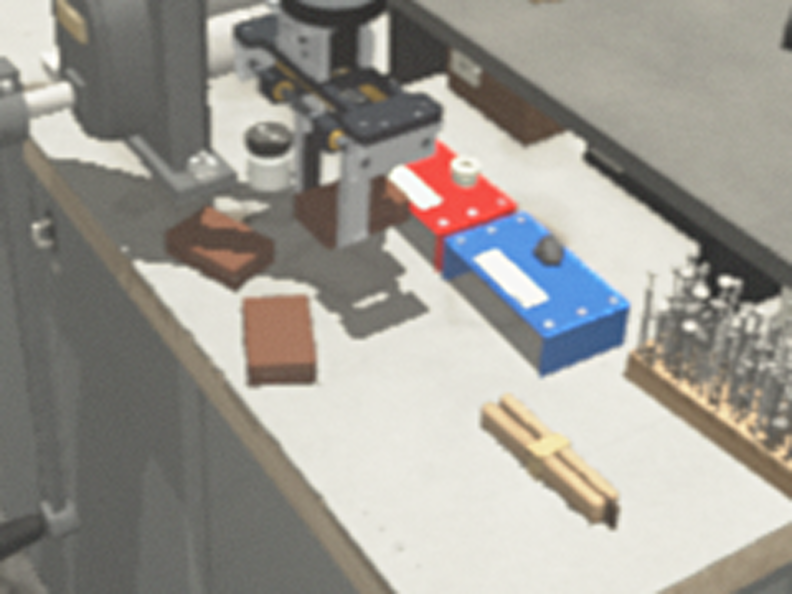

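View pics/w7.png

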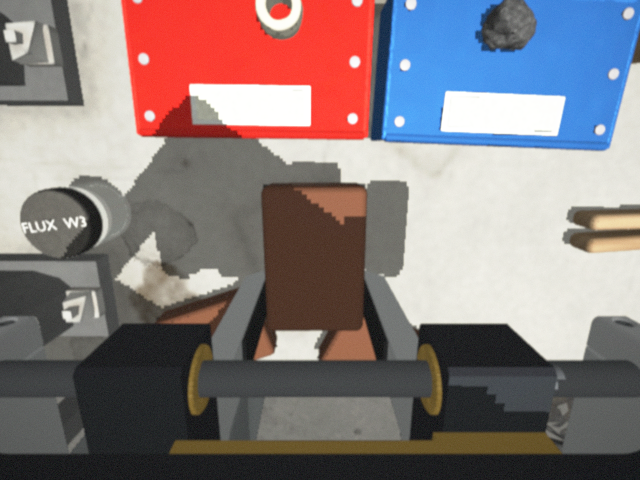

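Run:
```python
from h import *
for p in [(137,134),(368,138),(382,141),(609,149)]: print((ray('w7',*p,.04)*1000).round(1))
print((ray('w7',278,10,.058)*1000).round(1),(ray('w7',48,222,.048)*1000).round(1))
```

```text
[ 565.5 -156.4   40. ]
[ 563.9 -283.7   40. ]
[ 562.3 -291.6   40. ]
[ 558.6 -418.2   40. ]
[ 619.8 -237.2   58. ] [ 517.5 -103.8   48. ]
```

Request:
{"name": "drive_tool", "arguments": {
  "steps": [
    {"tx": -3, "ty": 0, "tz": 20, "turn": 0.015},
    {"tx": -3, "ty": 0, "tz": 40, "turn": 0.015},
    {"tx": -3, "ty": 0, "tz": 49, "turn": 0.015},
    {"tx": -3, "ty": 0, "tz": 49, "turn": 0.015}
  ]
}}

```text
clock: 12.4
ee_pos: [0.4808, -0.2502, -0.0138]
tcp_rot: [2.206, -2.236, -0.006]
ft_force: [-0.8, 0.3, -4.3]
opening: 0.0494
```

```bash
python3 p.py 545 -250 -13 -90.5;python3 -c "
from h import *
snap('side','s8')
crop('s8',300,230,420,320,6.6,'s8b')"
```

```text
pose [ 480.8 -250.2  -13.8] phi -90.75 clk 12.4 q [-0.64  0.39  1.77  0.    0.99  0.94] F [-0.8  0.3 -4.3] op 49.4
shift [ -1.  -64.2  -1. ] turn -0.004 rows 1.3 0.0
```

View pics/s8b.png

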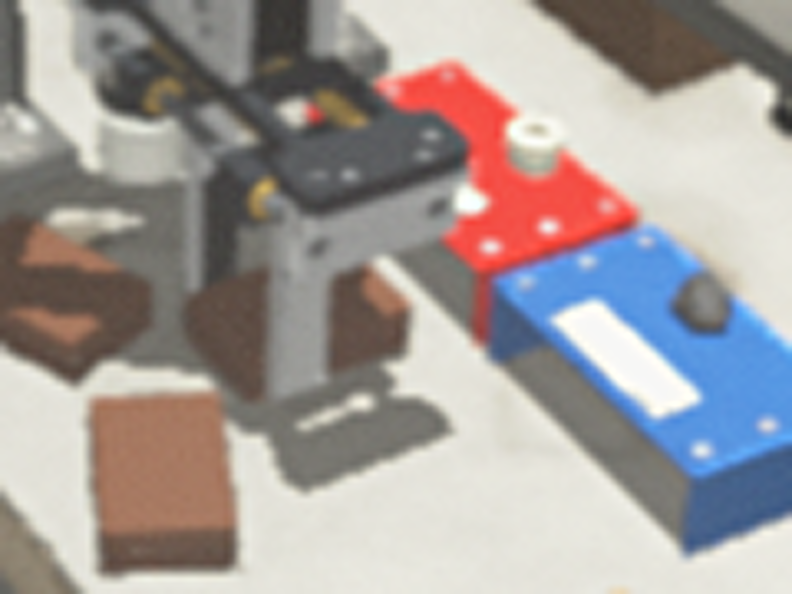

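Request:
{"name": "drive_tool", "arguments": {
  "steps": [
    {"tx": -1, "ty": -13, "tz": 0, "turn": 0},
    {"tx": -1, "ty": -26, "tz": 0, "turn": 0},
    {"tx": -1, "ty": -40, "tz": 0, "turn": 0},
    {"tx": -1, "ty": -53, "tz": 0, "turn": 0},
    {"tx": -1, "ty": -63, "tz": 0, "turn": 0}
  ]
}}

```text
clock: 12.95
ee_pos: [0.5484, -0.2516, -0.0106]
tcp_rot: [-2.207, 2.235, -0.006]
ft_force: [-0.4, 0.0, -5.7]
opening: 0.0497
```

```bash
python3 p.py 545 -250 -13 -90.5;python3 -c "
from h import *
snap('side','s9');snap('wrist','w9')
crop('s9',300,230,420,320,6.6,'s9b')"
```

```text
pose [ 548.4 -251.6  -10.6] phi -90.73 clk 12.95 q [-0.57  0.48  1.62  0.    1.04  1.01] F [-0.4  0.  -5.7] op 49.7
shift [-1.5  3.5  2.4] turn -0.004 rows 0.1 0.0
```

View pics/s9b.png

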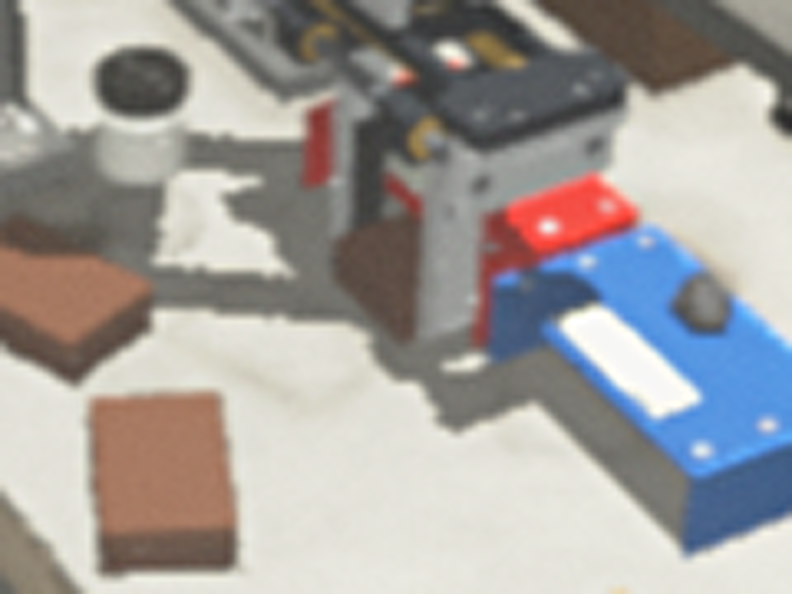

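View pics/w9.png

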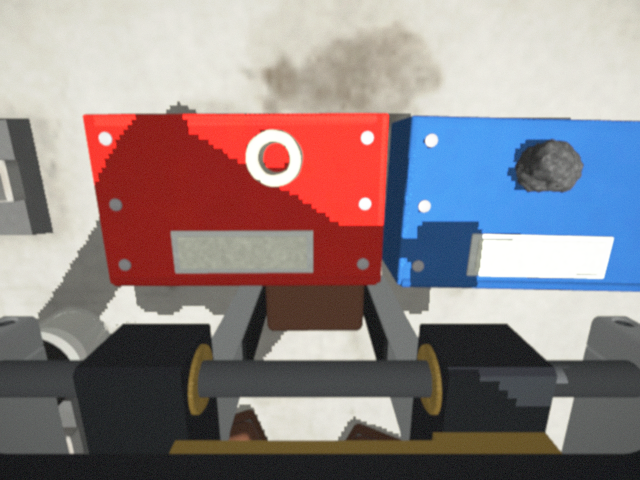

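Request:
{"name": "drive_tool", "arguments": {
  "steps": [
    {"tx": 0, "ty": 0, "tz": 2, "turn": 0},
    {"tx": 0, "ty": 0, "tz": 3, "turn": 0},
    {"tx": 0, "ty": 0, "tz": 4, "turn": 0},
    {"tx": 0, "ty": 0, "tz": 4, "turn": 0}
  ]
}}

```text
clock: 13.45
ee_pos: [0.5447, -0.2507, -0.0166]
tcp_rot: [2.206, -2.236, -0.002]
ft_force: [0.3, -0.9, -5.0]
opening: 0.0496
```

Request:
{"name": "drive_tool", "arguments": {
  "steps": [
    {"tx": 0, "ty": 0, "tz": 0, "turn": 0},
    {"tx": 0, "ty": 0, "tz": 0, "turn": 0},
    {"tx": 0, "ty": 0, "tz": 0, "turn": 0}
  ],
  "gripper": 60
}}

```text
clock: 13.75
ee_pos: [0.5465, -0.2516, -0.0149]
tcp_rot: [-2.206, 2.236, -0.004]
ft_force: [0.8, -0.2, 0.7]
opening: 0.0599
```

Request:
{"name": "drive_tool", "arguments": {
  "steps": [
    {"tx": 0, "ty": 15, "tz": 0, "turn": 0},
    {"tx": 0, "ty": 30, "tz": 0, "turn": 0},
    {"tx": 0, "ty": 42, "tz": 0, "turn": 0},
    {"tx": 0, "ty": 42, "tz": 0, "turn": 0}
  ]
}}

```text
clock: 14.15
ee_pos: [0.5022, -0.2501, -0.016]
tcp_rot: [2.206, -2.237, -0.001]
ft_force: [0.4, 0.4, -0.4]
opening: 0.0603
```

Request:
{"name": "drive_tool", "arguments": {
  "steps": [
    {"tx": 0, "ty": 0, "tz": 0, "turn": 0},
    {"tx": 0, "ty": 0, "tz": 0, "turn": 0},
    {"tx": 0, "ty": 0, "tz": 0, "turn": 0},
    {"tx": 0, "ty": 0, "tz": 0, "turn": 0},
    {"tx": 0, "ty": 0, "tz": 0, "turn": 0}
  ],
  "gripper": 15
}}

```text
clock: 14.65
ee_pos: [0.5037, -0.2503, -0.0162]
tcp_rot: [2.207, -2.236, 0.0]
ft_force: [-0.4, -0.2, -0.8]
opening: 0.0233
```

```bash
python3 p.py 545 -250 -13 -90.5;python3 -c "
from h import *
snap('side','s10');snap('wrist','w10')
crop('s10',300,230,420,320,6.6,'s10b')"
```

```text
pose [ 503.7 -250.3  -16.2] phi -90.74 clk 14.65 q [-0.62  0.42  1.72 -0.    1.    0.97] F [-0.4 -0.2 -0.8] op 23.3
shift [ -0.8 -41.3  -3.2] turn -0.004 rows 0.8 0.0
```

View pics/s10b.png

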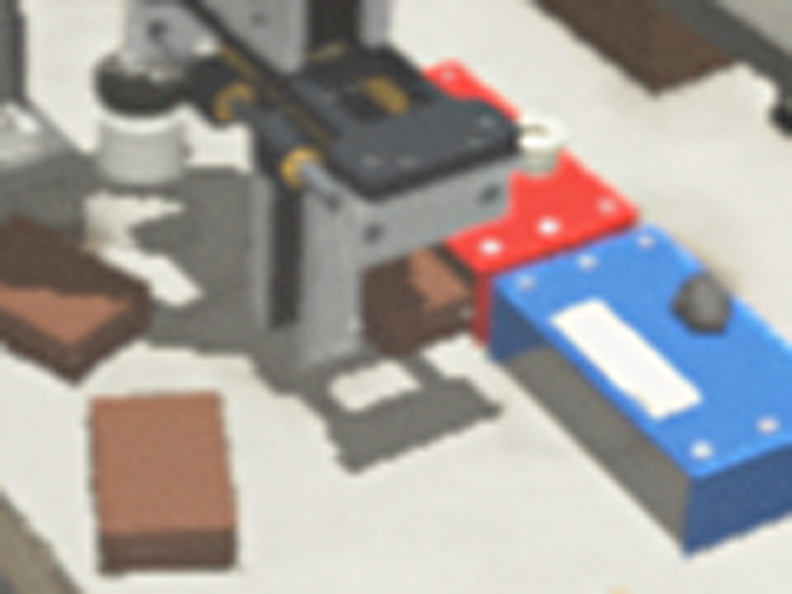

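View pics/w10.png

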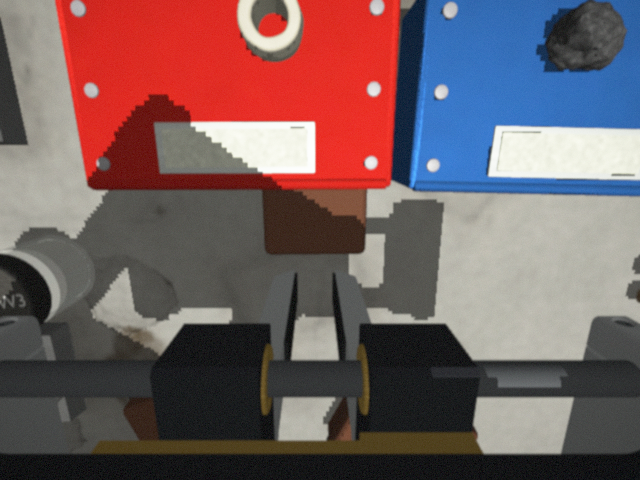

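Request:
{"name": "drive_tool", "arguments": {
  "steps": [
    {"tx": 0, "ty": -10, "tz": 0, "turn": 0},
    {"tx": 0, "ty": -20, "tz": 0, "turn": 0},
    {"tx": 0, "ty": -30, "tz": 0, "turn": 0},
    {"tx": 0, "ty": -38, "tz": 0, "turn": 0},
    {"tx": 0, "ty": -38, "tz": 0, "turn": 0}
  ]
}}

```text
clock: 15.25
ee_pos: [0.5429, -0.2508, -0.0162]
tcp_rot: [-2.207, 2.235, -0.001]
ft_force: [0.2, 0.6, 0.7]
opening: 0.0154
```

Request:
{"name": "drive_tool", "arguments": {
  "steps": [
    {"tx": 0, "ty": -2, "tz": 0, "turn": 0},
    {"tx": 0, "ty": -4, "tz": 0, "turn": 0},
    {"tx": 0, "ty": -4, "tz": 0, "turn": 0}
  ]
}}

```text
clock: 15.55
ee_pos: [0.5445, -0.2508, -0.0162]
tcp_rot: [2.206, -2.235, -0.003]
ft_force: [-5.5, -0.4, 3.6]
opening: 0.0149
```

Request:
{"name": "drive_tool", "arguments": {
  "steps": [
    {"tx": 0, "ty": -1, "tz": 0, "turn": 0},
    {"tx": 0, "ty": -2, "tz": 0, "turn": 0},
    {"tx": 0, "ty": -2, "tz": 0, "turn": 0}
  ]
}}

```text
clock: 15.85
ee_pos: [0.5465, -0.2507, -0.0162]
tcp_rot: [2.206, -2.235, -0.002]
ft_force: [-4.8, 0.1, 2.9]
opening: 0.0146
```

```bash
python3 p.py 545 -250 -13 -90.5;python3 -c "
from h import *
snap('wrist','w11')"
```

```text
pose [ 546.5 -250.7  -16.2] phi -90.76 clk 15.85 q [-0.57  0.49  1.62 -0.    1.04  1.01] F [-4.8  0.1  2.9] op 14.6
shift [-0.7  1.5 -3.2] turn -0.005 rows 0.1 0.0
```

View pics/w11.png

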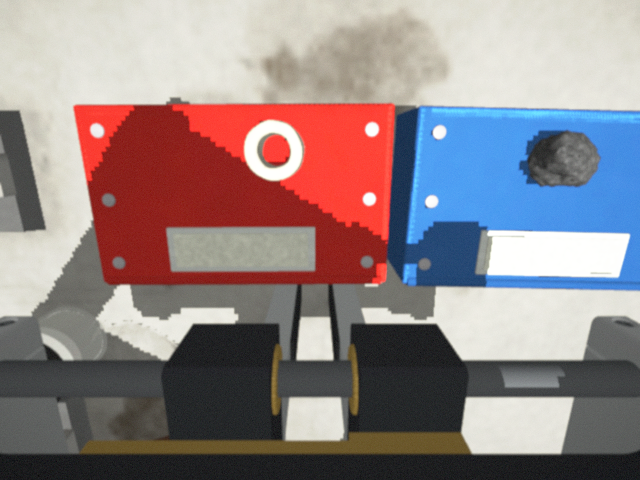

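Request:
{"name": "drive_tool", "arguments": {
  "steps": [
    {"tx": 0, "ty": -1, "tz": 0, "turn": 0},
    {"tx": 0, "ty": -2, "tz": 0, "turn": 0},
    {"tx": 0, "ty": -2, "tz": 0, "turn": 0}
  ]
}}

```text
clock: 16.2
ee_pos: [0.5483, -0.2508, -0.0162]
tcp_rot: [2.206, -2.235, -0.003]
ft_force: [-4.9, 0.8, 3.2]
opening: 0.0153
```

Request:
{"name": "drive_tool", "arguments": {
  "steps": [
    {"tx": 0, "ty": -1, "tz": 0, "turn": 0},
    {"tx": 0, "ty": -2, "tz": 0, "turn": 0},
    {"tx": 0, "ty": -2, "tz": 0, "turn": 0}
  ]
}}

```text
clock: 16.5
ee_pos: [0.5482, -0.2507, -0.0162]
tcp_rot: [2.204, -2.233, -0.009]
ft_force: [-10.5, 0.2, 8.6]
opening: 0.0148
```

Request:
{"name": "drive_tool", "arguments": {
  "steps": [
    {"tx": 0, "ty": 10, "tz": 0, "turn": 0},
    {"tx": 0, "ty": 30, "tz": 0, "turn": 0},
    {"tx": 0, "ty": 55, "tz": -30, "turn": 0},
    {"tx": 0, "ty": 70, "tz": -70, "turn": 0},
    {"tx": 0, "ty": 70, "tz": -80, "turn": 0}
  ],
  "gripper": 75
}}

```text
clock: 17.0
ee_pos: [0.4833, -0.2518, 0.0679]
tcp_rot: [-2.204, 2.236, -0.013]
ft_force: [0.6, -1.4, 0.8]
opening: 0.0516
```

```bash
python3 p.py 404 -322 30 -26;python3 -c "
from h import *
snap('wrist','w12');snap('side','s12');snap('scene','c12')
crop('s12',300,220,440,325,5.7,'s12b')"
```

```text
pose [ 483.3 -251.8   67.9] phi -90.83 clk 17.0 q [-0.64  0.26  1.73  0.    1.14  0.95] F [ 0.6 -1.4  0.8] op 51.6
shift [71.2 78.6 37.6] turn -1.132 rows 2.2 7.5
```

View pics/w12.png

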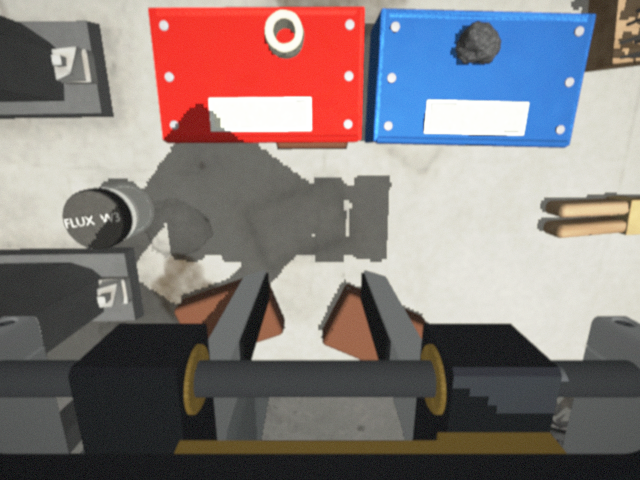

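View pics/s12b.png

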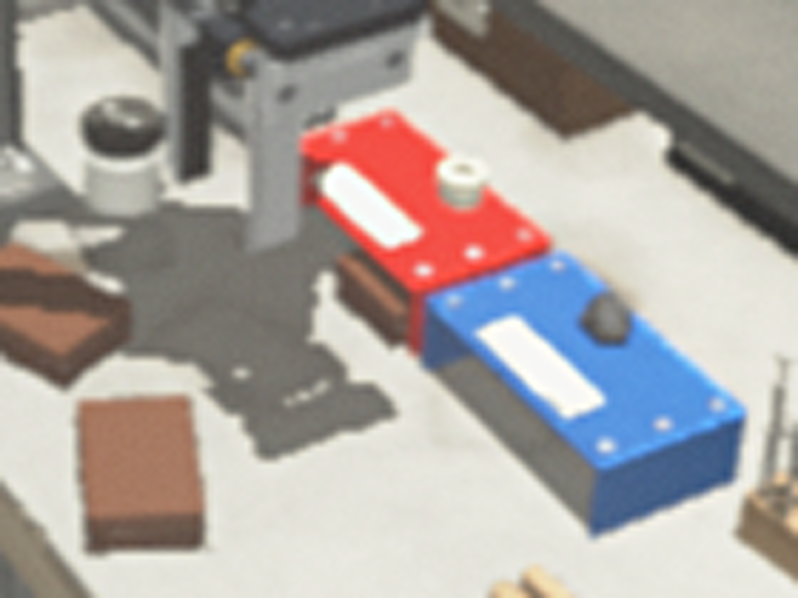

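Request:
{"name": "drive_tool", "arguments": {
  "steps": [
    {"tx": 14, "ty": 16, "tz": 6, "turn": -0.15},
    {"tx": 28, "ty": 32, "tz": 12, "turn": -0.3},
    {"tx": 42, "ty": 48, "tz": 20, "turn": -0.45},
    {"tx": 56, "ty": 64, "tz": 28, "turn": -0.6},
    {"tx": 71, "ty": 79, "tz": 28, "turn": -0.75}
  ]
}}

```text
clock: 17.65
ee_pos: [0.3997, -0.3183, 0.0324]
tcp_rot: [-2.874, 1.262, 0.008]
ft_force: [0.1, 0.4, -0.4]
opening: 0.0751
```

Request:
{"name": "drive_tool", "arguments": {
  "steps": [
    {"tx": 0, "ty": 0, "tz": 0, "turn": -0.15},
    {"tx": 0, "ty": 0, "tz": 0, "turn": -0.3},
    {"tx": 0, "ty": 0, "tz": 0, "turn": -0.38},
    {"tx": 0, "ty": 0, "tz": 0, "turn": -0.38}
  ]
}}

```text
clock: 18.05
ee_pos: [0.4011, -0.3189, 0.0338]
tcp_rot: [-3.059, 0.707, 0.003]
ft_force: [0.8, 1.0, -0.4]
opening: 0.0753
```

```bash
python3 -c "
from h import *
snap('wrist','w13')"; python3 p.py 404 -321 -17 -26
```

```text
pose [ 401.2 -319.    34. ] phi -26.1 clk 18.1 q [-0.84  0.26  1.82  0.    1.07 -0.39] F [-0.3 -0.4 -0. ] op 75.3
shift [ 3.5  0.6 51. ] turn -0.002 rows 1.0 0.0
```

View pics/w13.png

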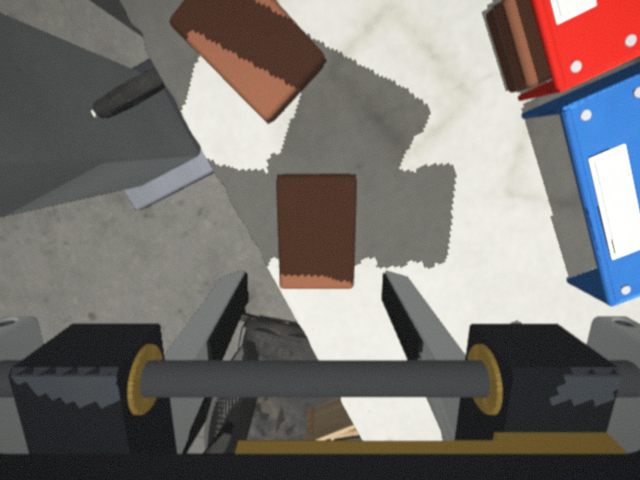

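```bash
python3 -c "
from intool import *
it('w13',[(277,175),(357,174.5),(353,288.5),(280,288)],-.010)"; python3 wt.py
```

```text
[[-21.2, -59.2], [27.3, -59.5], [27.1, 15.0], [-21.3, 14.7]] [  3.  -22.2] [48.5 74.5 48.4 73.8] [  -0.4   90.2 -179.6  -89.9]
[ 0.000e+00  1.700e-01 -5.000e-02 -8.000e-02  9.000e-02 -1.000e-02
 -3.403e+01 -2.314e+01] [0.37 0.61 0.52 0.03 0.05 0.01 0.05 0.01]
```

Centred within 3 mm. Shift +3, descend 51, close.

Request:
{"name": "drive_tool", "arguments": {
  "steps": [
    {"tx": 3, "ty": 0, "tz": 20, "turn": 0},
    {"tx": 3, "ty": 0, "tz": 40, "turn": 0},
    {"tx": 3, "ty": 0, "tz": 48, "turn": 0},
    {"tx": 3, "ty": 0, "tz": 50, "turn": 0},
    {"tx": 3, "ty": 0, "tz": 50, "turn": 0}
  ]
}}

```text
clock: 18.9
ee_pos: [0.4043, -0.3214, -0.014]
tcp_rot: [3.061, -0.707, 0.0]
ft_force: [0.2, -0.5, -0.5]
opening: 0.0751
```

Request:
{"name": "drive_tool", "arguments": {
  "steps": [
    {"tx": 0, "ty": 0, "tz": 0, "turn": 0},
    {"tx": 0, "ty": 0, "tz": 0, "turn": 0},
    {"tx": 0, "ty": 0, "tz": 0, "turn": 0},
    {"tx": 0, "ty": 0, "tz": 0, "turn": 0},
    {"tx": 0, "ty": 0, "tz": 0, "turn": 0}
  ],
  "gripper": 35
}}

```text
clock: 19.4
ee_pos: [0.4042, -0.3215, -0.0136]
tcp_rot: [3.061, -0.707, -0.0]
ft_force: [-1.3, 1.1, 4.6]
opening: 0.0497
```

Request:
{"name": "drive_tool", "arguments": {
  "steps": [
    {"tx": 0, "ty": 0, "tz": 0, "turn": 0},
    {"tx": 0, "ty": 0, "tz": -5, "turn": 0},
    {"tx": 0, "ty": 0, "tz": -15, "turn": 0},
    {"tx": 0, "ty": 0, "tz": -30, "turn": 0},
    {"tx": 0, "ty": 0, "tz": -30, "turn": 0}
  ]
}}

```text
clock: 19.9
ee_pos: [0.4059, -0.3229, 0.0181]
tcp_rot: [3.058, -0.706, 0.007]
ft_force: [0.2, -0.6, -1.1]
opening: 0.0498
```

```bash
python3 wt.py; python3 p.py 482 -325 35 -90;python3 -c "
from h import *
snap('wrist','w14')"
```

```text
[-2.500e-01  2.300e-01 -1.120e+00 -9.000e-02  1.000e-01  2.000e-02
 -3.581e+01 -2.313e+01] [0.2  0.65 0.26 0.03 0.03 0.03 0.12 0.14]
pose [ 403.7 -320.7   15.1] phi -26.01 clk 20.2 q [-0.84  0.29  1.83  0.    1.03 -0.39] F [-0.5  0.1 -1. ] op 50.1
shift [ 72.2 -30.5 -20. ] turn 1.117 rows 1.6 7.4
```

View pics/w14.png

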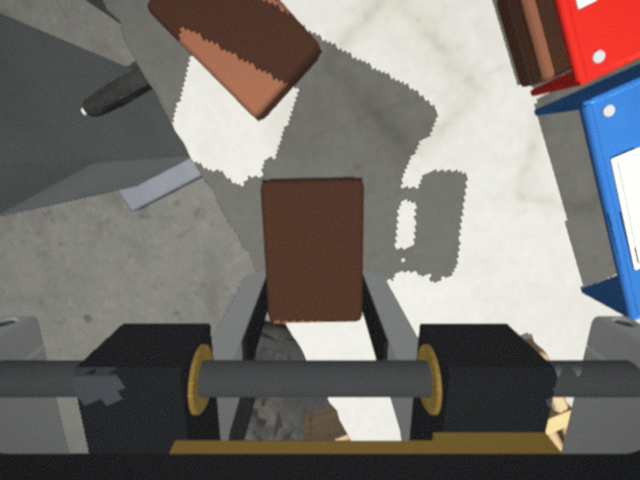

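```bash
python3 -c "
from intool import *
for h in (.035,.039): it('w14',[(262,179),(363,178),(362.5,320),(267,321.5)],h)"
python3 p.py 482 -323 35 -91.7
```

```text
[[-23.6, -60.9], [24.7, -61.4], [27.2, 13.8], [-23.9, 14.6]] [  1.1 -23.5] [48.3 75.2 51.2 75.5] [ -0.6  88.1 179.  -89.8]
[[-23.0, -61.3], [24.1, -61.7], [26.6, 11.6], [-23.3, 12.5]] [  1.1 -24.7] [47.1 73.4 49.9 73.7] [ -0.6  88.1 179.  -89.8]
pose [ 403.8 -320.8   15.2] phi -26.01 clk 20.25 q [-0.84  0.29  1.83  0.    1.03 -0.39] F [ 0.1 -0.2 -0.6] op 49.7
shift [ 71.2 -32.3 -19.9] turn 1.146 rows 1.6 7.6
```

Request:
{"name": "drive_tool", "arguments": {
  "steps": [
    {"tx": 0, "ty": 0, "tz": -15, "turn": 0.14},
    {"tx": 18, "ty": -8, "tz": -20, "turn": 0.28},
    {"tx": 36, "ty": -16, "tz": -20, "turn": 0.42},
    {"tx": 54, "ty": -24, "tz": -20, "turn": 0.56},
    {"tx": 71, "ty": -32, "tz": -20, "turn": 0.7}
  ]
}}

```text
clock: 20.75
ee_pos: [0.4826, -0.3234, 0.0353]
tcp_rot: [-2.628, 1.722, 0.001]
ft_force: [0.2, -0.7, -1.0]
opening: 0.0497
```

Request:
{"name": "drive_tool", "arguments": {
  "steps": [
    {"tx": 0, "ty": 0, "tz": 0, "turn": 0.14},
    {"tx": 0, "ty": 0, "tz": 0, "turn": 0.28},
    {"tx": 0, "ty": 0, "tz": 0, "turn": 0.42},
    {"tx": 0, "ty": 0, "tz": 0, "turn": 0.447},
    {"tx": 0, "ty": 0, "tz": 0, "turn": 0.447}
  ]
}}

```text
clock: 21.25
ee_pos: [0.4818, -0.3234, 0.0354]
tcp_rot: [2.19, -2.253, -0.001]
ft_force: [0.8, -0.2, -1.3]
opening: 0.0498
```

```bash
python3 p.py 482 -323 -10 -91.7;python3 -c "
from h import *
snap('wrist','w15')"
```

```text
pose [ 481.8 -323.4   35.4] phi -91.62 clk 21.25 q [-0.74  0.38  1.65  0.    1.11  0.86] F [ 0.8 -0.2 -1.3] op 49.8
shift [-0.4 -0.2 45.4] turn 0.001 rows 0.9 0.0
```

View pics/w15.png

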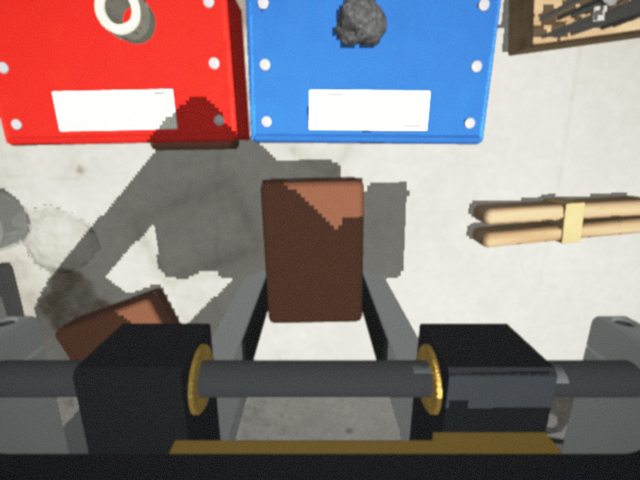

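Run:
```python
from h import *
for p in [(249,141),(486,142)]: print((ray('w15',*p,.04)*1000).round(1))
for p in [(153,147),(238,147)]: print('R',(ray('w15',*p,.024)*1000).round(1))
for p in [(162,146),(278,148),(348,148)]: print('R12',(ray('w12',*p,.024)*1000).round(1))
```

```text
[ 562.7 -290.    40. ]
[ 558.6 -420.4   40. ]
R [ 561.2 -229.4   24. ]
R [ 559.8 -280.2   24. ]
R12 [ 562.5 -148.5   24. ]
R12 [ 560.  -228.3   24. ]
R12 [ 559.3 -276.7   24. ]
```

Request:
{"name": "drive_tool", "arguments": {
  "steps": [
    {"tx": 0, "ty": 0, "tz": 20, "turn": 0},
    {"tx": 0, "ty": 0, "tz": 40, "turn": 0},
    {"tx": 0, "ty": 0, "tz": 45, "turn": 0},
    {"tx": 0, "ty": -10, "tz": 45, "turn": 0},
    {"tx": 0, "ty": -22, "tz": 45, "turn": 0}
  ]
}}

```text
clock: 21.8
ee_pos: [0.5052, -0.3248, -0.0084]
tcp_rot: [-2.187, 2.255, -0.002]
ft_force: [-0.2, 0.0, -0.7]
opening: 0.0499
```

Request:
{"name": "drive_tool", "arguments": {
  "steps": [
    {"tx": 0, "ty": -13, "tz": 0, "turn": 0},
    {"tx": 0, "ty": -26, "tz": 0, "turn": 0},
    {"tx": 0, "ty": -37, "tz": 0, "turn": 0},
    {"tx": 0, "ty": -37, "tz": 2, "turn": 0},
    {"tx": 0, "ty": -37, "tz": 3, "turn": 0}
  ]
}}

```text
clock: 22.3
ee_pos: [0.5414, -0.3253, -0.0122]
tcp_rot: [2.188, -2.254, -0.0]
ft_force: [-0.2, -0.6, -1.8]
opening: 0.0497
```

```bash
python3 p.py 541 -325 -14 -91.7;python3 -c "
from h import *
snap('side','s16')
crop('s16',320,230,440,320,6.6,'s16b')"
```

```text
pose [ 541.4 -325.3  -12.2] phi -91.68 clk 22.3 q [-0.68  0.54  1.53 -0.    1.07  0.92] F [-0.2 -0.6 -1.8] op 49.7
shift [-0.3  0.4  1.8] turn 0.0 rows 0.0 0.0
```

View pics/s16b.png

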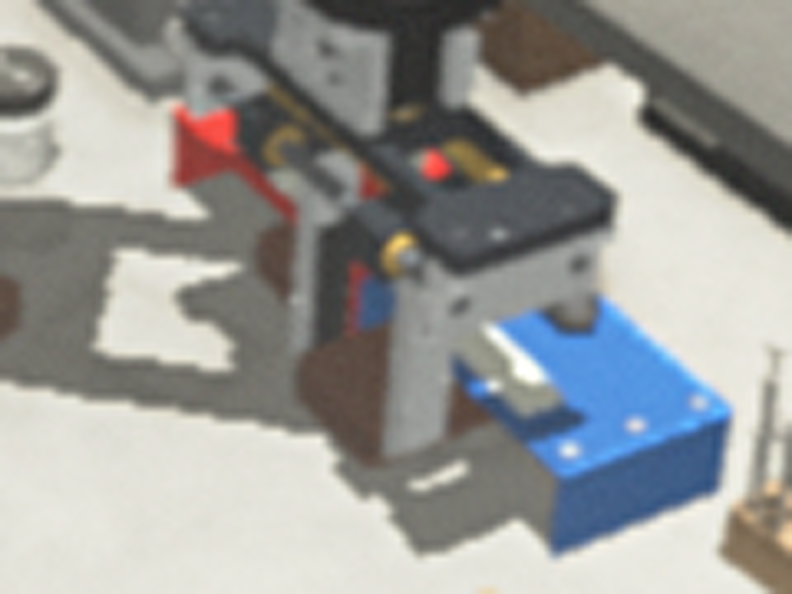

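Request:
{"name": "drive_tool", "arguments": {
  "steps": [
    {"tx": 0, "ty": 0, "tz": 1, "turn": 0},
    {"tx": 0, "ty": 0, "tz": 1, "turn": 0},
    {"tx": 0, "ty": 0, "tz": 1, "turn": 0},
    {"tx": 0, "ty": 0, "tz": 1, "turn": 0}
  ],
  "gripper": 60
}}

```text
clock: 22.75
ee_pos: [0.541, -0.3256, -0.0129]
tcp_rot: [-2.187, 2.255, -0.001]
ft_force: [0.2, -0.1, 0.6]
opening: 0.0599
```

Request:
{"name": "drive_tool", "arguments": {
  "steps": [
    {"tx": 0, "ty": 15, "tz": 0, "turn": 0},
    {"tx": 0, "ty": 30, "tz": 0, "turn": 0},
    {"tx": 0, "ty": 44, "tz": 1, "turn": 0},
    {"tx": 0, "ty": 44, "tz": 1, "turn": 0}
  ]
}}

```text
clock: 23.15
ee_pos: [0.4953, -0.3237, -0.0144]
tcp_rot: [2.186, -2.256, -0.003]
ft_force: [0.7, -0.3, -0.6]
opening: 0.06
```

Request:
{"name": "drive_tool", "arguments": {
  "steps": [
    {"tx": 0, "ty": 0, "tz": 0, "turn": 0},
    {"tx": 0, "ty": 0, "tz": 0, "turn": 0},
    {"tx": 0, "ty": 0, "tz": 0, "turn": 0},
    {"tx": 0, "ty": 0, "tz": 0, "turn": 0},
    {"tx": 0, "ty": 0, "tz": 0, "turn": 0}
  ],
  "gripper": 15
}}

```text
clock: 23.65
ee_pos: [0.4974, -0.3241, -0.0142]
tcp_rot: [-2.188, 2.254, -0.0]
ft_force: [0.5, -0.5, 0.4]
opening: 0.0233
```

```bash
python3 p.py 541 -325 -16 -91.7;python3 -c "
from h import *
snap('wrist','w17')"
```

```text
pose [ 497.4 -324.1  -14.2] phi -91.71 clk 23.65 q [-0.72  0.47  1.64  0.    1.03  0.88] F [ 0.5 -0.5  0.4] op 23.3
shift [ -0.4 -43.6   1.8] turn -0.0 rows 0.9 0.0
```

View pics/w17.png

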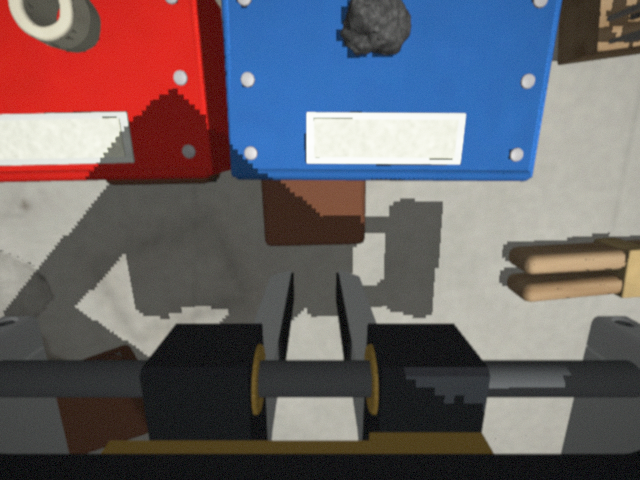

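Request:
{"name": "drive_tool", "arguments": {
  "steps": [
    {"tx": 0, "ty": -10, "tz": 1, "turn": 0},
    {"tx": 0, "ty": -20, "tz": 2, "turn": 0},
    {"tx": 0, "ty": -30, "tz": 2, "turn": 0},
    {"tx": 0, "ty": -40, "tz": 2, "turn": 0},
    {"tx": 0, "ty": -43, "tz": 2, "turn": 0}
  ]
}}

```text
clock: 24.2
ee_pos: [0.5416, -0.3255, -0.0161]
tcp_rot: [-2.189, 2.254, -0.001]
ft_force: [-1.4, -0.5, 0.3]
opening: 0.0151
```

Request:
{"name": "drive_tool", "arguments": {
  "steps": [
    {"tx": 0, "ty": -1, "tz": 0, "turn": 0},
    {"tx": 0, "ty": -2, "tz": 0, "turn": 0},
    {"tx": 0, "ty": -2, "tz": 0, "turn": 0}
  ]
}}

```text
clock: 24.5
ee_pos: [0.5419, -0.3254, -0.0162]
tcp_rot: [-2.187, 2.255, 0.0]
ft_force: [0.1, 0.3, 0.2]
opening: 0.0148
```

Request:
{"name": "drive_tool", "arguments": {
  "steps": [
    {"tx": 0, "ty": -1, "tz": 0, "turn": 0},
    {"tx": 0, "ty": -2, "tz": 0, "turn": 0},
    {"tx": 0, "ty": -2, "tz": 0, "turn": 0}
  ]
}}

```text
clock: 24.8
ee_pos: [0.544, -0.3255, -0.0162]
tcp_rot: [-2.187, 2.255, -0.0]
ft_force: [-0.2, -0.2, -0.1]
opening: 0.015
```

Request:
{"name": "drive_tool", "arguments": {
  "steps": [
    {"tx": 0, "ty": -1, "tz": 0, "turn": 0},
    {"tx": 0, "ty": -2, "tz": 0, "turn": 0},
    {"tx": 0, "ty": -2, "tz": 0, "turn": 0}
  ]
}}

```text
clock: 25.1
ee_pos: [0.5458, -0.3256, -0.0162]
tcp_rot: [2.187, -2.254, -0.001]
ft_force: [-1.8, -0.5, 1.0]
opening: 0.0152
```

Request:
{"name": "drive_tool", "arguments": {
  "steps": [
    {"tx": 0, "ty": -1, "tz": 0, "turn": 0},
    {"tx": 0, "ty": -2, "tz": 0, "turn": 0},
    {"tx": 0, "ty": -2, "tz": 0, "turn": 0}
  ]
}}

```text
clock: 25.4
ee_pos: [0.5457, -0.3255, -0.0161]
tcp_rot: [2.186, -2.252, -0.006]
ft_force: [-6.5, 0.7, 5.9]
opening: 0.0152
```

Request:
{"name": "drive_tool", "arguments": {
  "steps": [
    {"tx": 0, "ty": -1, "tz": 0, "turn": 0},
    {"tx": 0, "ty": -1, "tz": 0, "turn": 0}
  ]
}}

```text
clock: 25.6
ee_pos: [0.5456, -0.3255, -0.0162]
tcp_rot: [2.185, -2.251, -0.009]
ft_force: [-10.6, 0.3, 6.6]
opening: 0.015
```

Request:
{"name": "drive_tool", "arguments": {
  "steps": [
    {"tx": 0, "ty": 10, "tz": 0, "turn": 0},
    {"tx": 0, "ty": 30, "tz": 0, "turn": 0},
    {"tx": 0, "ty": 55, "tz": -30, "turn": 0},
    {"tx": 0, "ty": 70, "tz": -70, "turn": 0},
    {"tx": 0, "ty": 70, "tz": -80, "turn": 0}
  ],
  "gripper": 75
}}

```text
clock: 26.1
ee_pos: [0.4804, -0.3257, 0.0681]
tcp_rot: [-2.185, 2.256, -0.013]
ft_force: [0.7, -0.4, 0.4]
opening: 0.0513
```

```bash
python3 p.py 433.5 -204 34 18.5;python3 -c "
from h import *
snap('wrist','w18');snap('side','s18')
crop('s18',300,220,440,325,5.7,'s18b')"
```

```text
pose [ 480.4 -325.7   68.1] phi -91.81 clk 26.1 q [-0.75  0.33  1.64  0.    1.16  0.86] F [ 0.7 -0.4  0.4] op 51.3
shift [-120.4   51.    33.2] turn -1.925 rows 2.7 12.8
```

View pics/s18b.png

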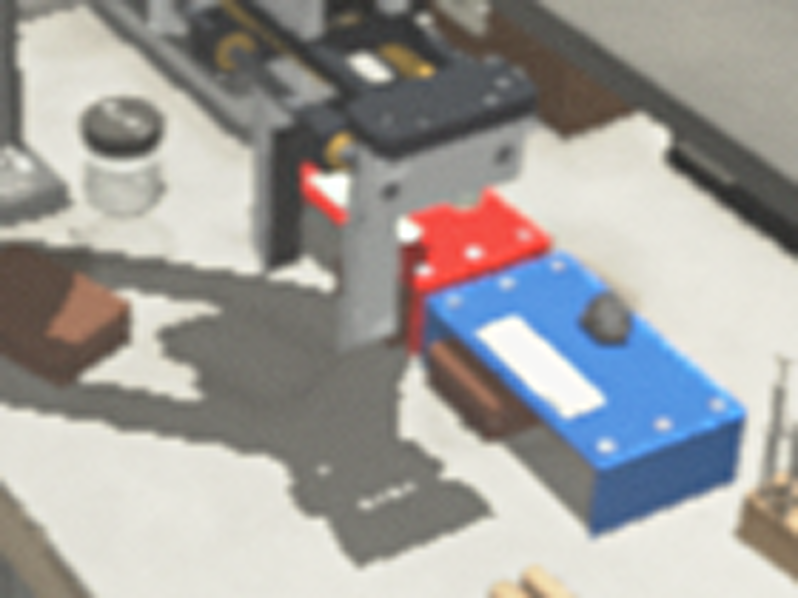

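View pics/w18.png

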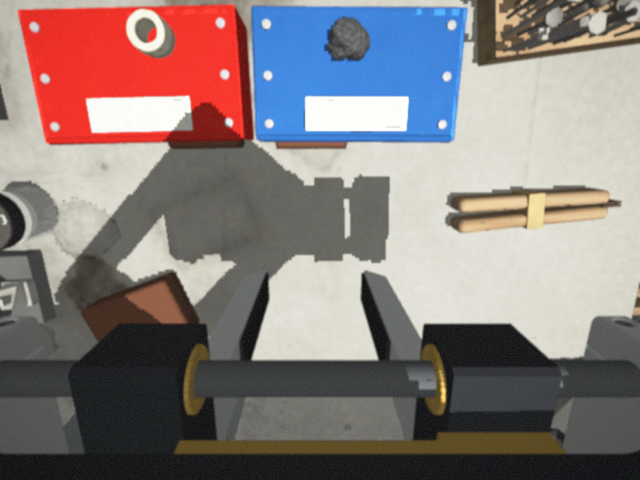

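Request:
{"name": "drive_tool", "arguments": {
  "steps": [
    {"tx": -24, "ty": 10, "tz": 0, "turn": -0.15},
    {"tx": -48, "ty": 20, "tz": 0, "turn": -0.3},
    {"tx": -72, "ty": 30, "tz": 0, "turn": -0.45},
    {"tx": -96, "ty": 40, "tz": 0, "turn": -0.6},
    {"tx": -120, "ty": 51, "tz": 0, "turn": -0.75}
  ]
}}

```text
clock: 26.7
ee_pos: [0.4311, -0.2003, 0.0621]
tcp_rot: [-2.865, 1.287, 0.003]
ft_force: [-0.0, 0.1, 0.0]
opening: 0.0751
```

Request:
{"name": "drive_tool", "arguments": {
  "steps": [
    {"tx": 0, "ty": 0, "tz": 6, "turn": -0.15},
    {"tx": 0, "ty": 0, "tz": 12, "turn": -0.3},
    {"tx": 0, "ty": 0, "tz": 18, "turn": -0.45},
    {"tx": 0, "ty": 0, "tz": 24, "turn": -0.6},
    {"tx": 0, "ty": 0, "tz": 30, "turn": -0.75}
  ]
}}

```text
clock: 27.2
ee_pos: [0.4315, -0.2011, 0.0319]
tcp_rot: [-3.137, 0.148, 0.002]
ft_force: [0.4, -0.1, -0.3]
opening: 0.0749
```

Request:
{"name": "drive_tool", "arguments": {
  "steps": [
    {"tx": 0, "ty": 0, "tz": 0, "turn": -0.15},
    {"tx": 0, "ty": 0, "tz": 0, "turn": -0.3},
    {"tx": 0, "ty": 0, "tz": 0, "turn": -0.42},
    {"tx": 0, "ty": 0, "tz": 0, "turn": -0.42},
    {"tx": 0, "ty": 0, "tz": 0, "turn": -0.42}
  ]
}}

```text
clock: 27.7
ee_pos: [0.4314, -0.2014, 0.0327]
tcp_rot: [-3.101, -0.495, 0.002]
ft_force: [0.6, 0.4, 0.9]
opening: 0.0748
```

```bash
python3 -c "
from h import *
snap('wrist','w19')"; python3 p.py 433.5 -204 -16 18.5
```

```text
pose [ 431.5 -201.6   33. ] phi 18.17 clk 27.75 q [-0.62  0.19  1.91  0.    1.04 -0.94] F [0.8 0.7 0.9] op 74.9
shift [ 1.2  3.  49. ] turn -0.006 rows 1.0 0.0
```

View pics/w19.png

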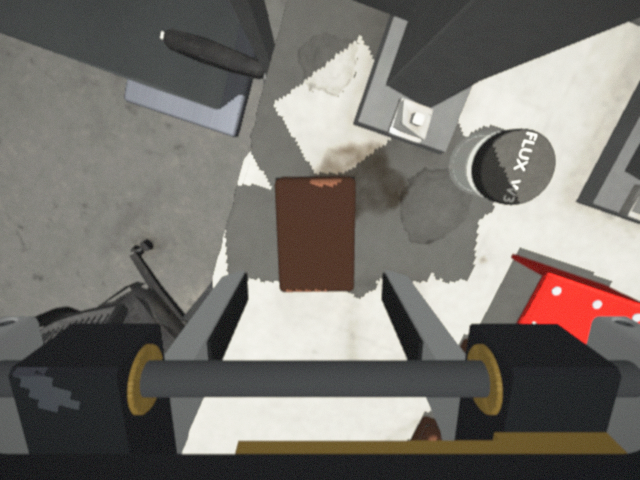

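```bash
python3 -c "
from intool import *
it('w19',[(276,178),(356,177.5),(353.5,291),(281,291.5)],-.009)"; python3 wt.py
```

```text
[[-21.9, -56.3], [26.4, -56.6], [27.1, 17.6], [-20.8, 17.9]] [  2.7 -19.4] [48.4 74.2 47.9 74.2] [ -0.4  89.4 179.6 -90.9]
[-2.000e-02 -1.200e-01  2.200e-01 -5.000e-02  2.000e-02 -1.000e-02
 -3.071e+01 -2.270e+01] [0.56 0.6  0.56 0.03 0.03 0.02 0.01 0.02]
```

Shift +3 in x, +2 in y, descend 50.

Request:
{"name": "drive_tool", "arguments": {
  "steps": [
    {"tx": 3, "ty": 2, "tz": 20, "turn": 0},
    {"tx": 3, "ty": 2, "tz": 40, "turn": 0},
    {"tx": 3, "ty": 2, "tz": 48, "turn": 0},
    {"tx": 3, "ty": 2, "tz": 50, "turn": 0},
    {"tx": 3, "ty": 2, "tz": 50, "turn": 0}
  ]
}}

```text
clock: 28.55
ee_pos: [0.4352, -0.2031, -0.016]
tcp_rot: [-3.102, -0.499, 0.0]
ft_force: [0.4, 0.2, 0.3]
opening: 0.0747
```

Request:
{"name": "drive_tool", "arguments": {
  "steps": [
    {"tx": 0, "ty": 0, "tz": 0, "turn": 0},
    {"tx": 0, "ty": 0, "tz": 0, "turn": 0},
    {"tx": 0, "ty": 0, "tz": 0, "turn": 0},
    {"tx": 0, "ty": 0, "tz": 0, "turn": 0},
    {"tx": 0, "ty": 0, "tz": 0, "turn": 0}
  ],
  "gripper": 35
}}

```text
clock: 29.05
ee_pos: [0.4345, -0.2038, -0.0156]
tcp_rot: [3.1, 0.5, -0.003]
ft_force: [-3.9, -2.2, 6.1]
opening: 0.0498
```

Request:
{"name": "drive_tool", "arguments": {
  "steps": [
    {"tx": 0, "ty": 0, "tz": 0, "turn": 0},
    {"tx": 0, "ty": 0, "tz": -5, "turn": 0},
    {"tx": 0, "ty": 0, "tz": -15, "turn": 0},
    {"tx": 0, "ty": 0, "tz": -30, "turn": 0},
    {"tx": 0, "ty": 0, "tz": -30, "turn": 0}
  ]
}}

```text
clock: 29.55
ee_pos: [0.4369, -0.2037, 0.0155]
tcp_rot: [3.099, 0.498, 0.005]
ft_force: [0.2, -0.7, -4.6]
opening: 0.0497
```

```bash
python3 wt.py; python3 p.py 482 -191 37 -90.7;python3 -c "
from h import *
snap('wrist','w20')"
```

```text
[-8.000e-02 -4.000e-01 -5.790e+00 -1.700e-01 -2.000e-02  0.000e+00
 -3.454e+01 -2.410e+01] [0.52 0.18 0.43 0.02 0.04 0.03 0.13 0.17]
pose [ 434.5 -202.4   13.1] phi 18.28 clk 29.85 q [-0.62  0.23  1.91  0.    1.   -0.94] F [-0.4 -0.6 -5.2] op 49.7
shift [ 48.7   4.  -24. ] turn 1.902 rows 1.1 12.7
```

View pics/w20.png

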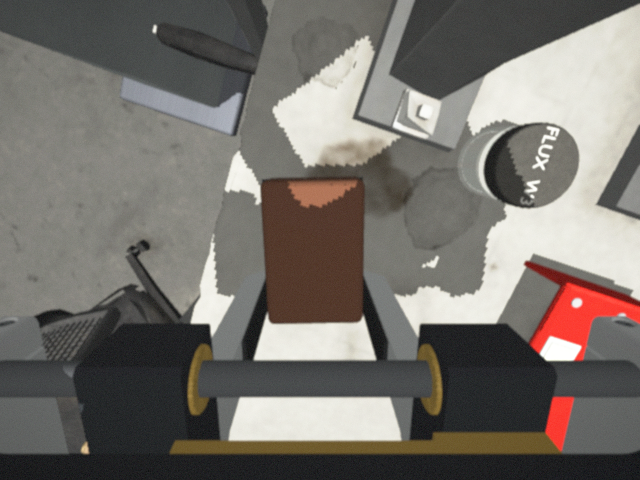

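Request:
{"name": "drive_tool", "arguments": {
  "steps": [
    {"tx": 0, "ty": 0, "tz": -20, "turn": 0.1},
    {"tx": 0, "ty": 8, "tz": -37, "turn": 0.25},
    {"tx": 5, "ty": 16, "tz": -37, "turn": 0.4},
    {"tx": 10, "ty": 20, "tz": -37, "turn": 0.55},
    {"tx": 15, "ty": 20, "tz": -37, "turn": 0.7}
  ]
}}

```text
clock: 30.4
ee_pos: [0.4558, -0.2177, 0.0506]
tcp_rot: [3.083, -0.605, -0.0]
ft_force: [-0.1, -0.3, -5.5]
opening: 0.0498
```

Request:
{"name": "drive_tool", "arguments": {
  "steps": [
    {"tx": 0, "ty": 0, "tz": 0, "turn": 0.15},
    {"tx": 0, "ty": 0, "tz": 0, "turn": 0.3},
    {"tx": 0, "ty": 0, "tz": 0, "turn": 0.45},
    {"tx": 0, "ty": 0, "tz": 0, "turn": 0.6},
    {"tx": 0, "ty": 0, "tz": 0, "turn": 0.75}
  ]
}}

```text
clock: 30.9
ee_pos: [0.455, -0.2168, 0.05]
tcp_rot: [-2.647, 1.692, 0.003]
ft_force: [-0.2, 0.4, -5.9]
opening: 0.0498
```

Request:
{"name": "drive_tool", "arguments": {
  "steps": [
    {"tx": 0, "ty": 0, "tz": 0, "turn": 0.15},
    {"tx": 0, "ty": 0, "tz": 0, "turn": 0.3},
    {"tx": 0, "ty": 0, "tz": 0, "turn": 0.45},
    {"tx": 0, "ty": 0, "tz": 0, "turn": 0.452}
  ]
}}

```text
clock: 31.3
ee_pos: [0.4551, -0.2169, 0.0501]
tcp_rot: [2.208, -2.235, -0.003]
ft_force: [-1.0, -0.2, -5.3]
opening: 0.05
```

```bash
python3 p.py 480 -194 50 -90.7;python3 -c "
from intool import *
for h in (.037,.040): it('w20',[(262,180),(363,179),(363,321),(267,322)],h)
snap('wrist','w21')"
```

```text
pose [ 455.1 -216.9   50.1] phi -90.69 clk 31.3 q [-0.62  0.22  1.83  0.    1.09  0.97] F [-1.  -0.2 -5.3] op 50.0
shift [-23.2 -24.7   0.1] turn 0.0 rows 0.7 0.0
[[-23.5, -59.5], [24.2, -59.9], [27.0, 14.4], [-23.8, 15.0]] [  1.  -22.5] [47.8 74.4 50.8 74.5] [ -0.6  87.9 179.3 -89.8]
[[-23.1, -59.8], [23.8, -60.2], [26.5, 12.8], [-23.4, 13.4]] [  1.  -23.5] [46.9 73.1 49.9 73.1] [ -0.6  87.9 179.3 -89.8]
```

View pics/w21.png

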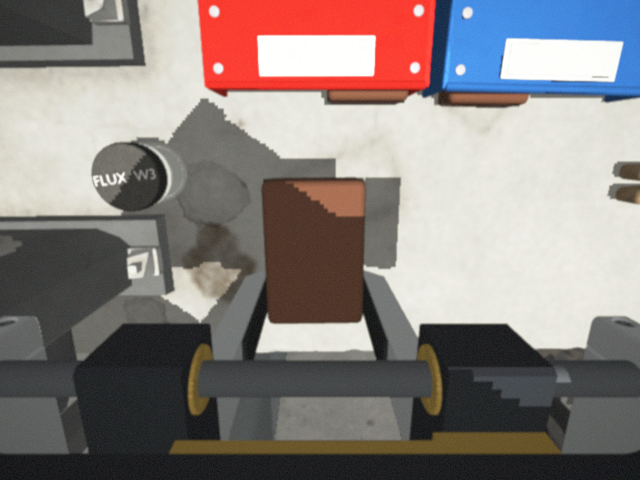

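Request:
{"name": "drive_tool", "arguments": {
  "steps": [
    {"tx": -23, "ty": -25, "tz": 0, "turn": 0},
    {"tx": -23, "ty": -25, "tz": 20, "turn": 0},
    {"tx": -23, "ty": -25, "tz": 40, "turn": 0},
    {"tx": -23, "ty": -25, "tz": 56, "turn": 0},
    {"tx": -23, "ty": -25, "tz": 61, "turn": 0}
  ]
}}

```text
clock: 31.85
ee_pos: [0.4789, -0.1932, -0.0124]
tcp_rot: [2.21, -2.231, -0.008]
ft_force: [-1.9, -0.1, -5.6]
opening: 0.05
```

```bash
python3 p.py 541 -194.5 -12 -90.7;python3 -c "
from h import *
snap('side','s22');snap('wrist','w22')
crop('s22',290,220,410,310,6.6,'s22b')"
```

```text
pose [ 478.9 -193.2  -12.4] phi -90.54 clk 31.85 q [-0.55  0.34  1.83  0.    0.97  1.03] F [-1.9 -0.1 -5.6] op 50.0
shift [  0.7 -62.1  -0.7] turn 0.003 rows 1.2 0.0
```

View pics/s22b.png

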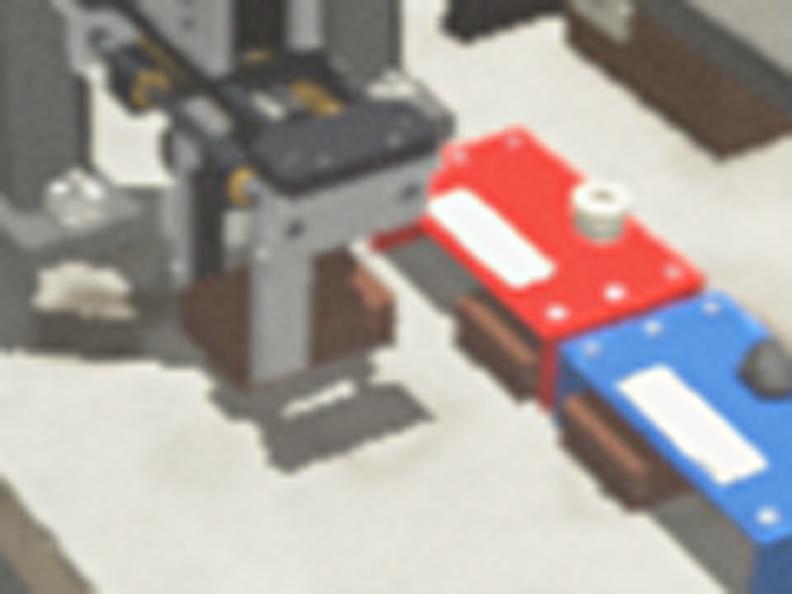

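View pics/w22.png

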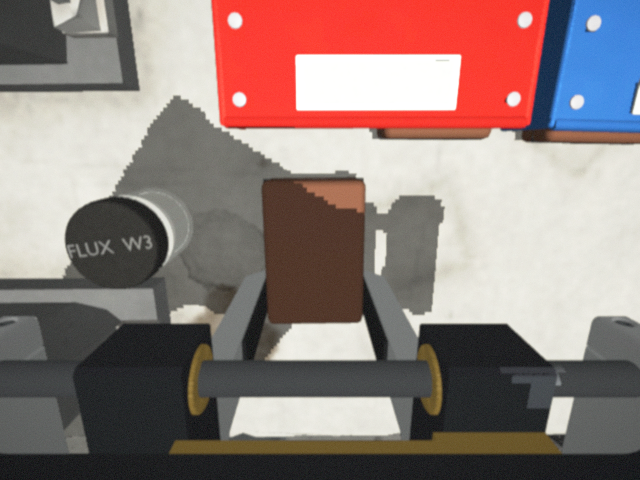

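Request:
{"name": "drive_tool", "arguments": {
  "steps": [
    {"tx": -3, "ty": -13, "tz": 0, "turn": 0},
    {"tx": -3, "ty": -26, "tz": 0, "turn": 0},
    {"tx": -3, "ty": -40, "tz": 0, "turn": 0},
    {"tx": -3, "ty": -52, "tz": 0, "turn": 0},
    {"tx": -3, "ty": -61, "tz": 0, "turn": 0}
  ]
}}

```text
clock: 32.45
ee_pos: [0.5444, -0.1928, -0.009]
tcp_rot: [-2.208, 2.233, -0.004]
ft_force: [-0.7, 0.0, -5.5]
opening: 0.0496
```

```bash
python3 p.py 541 -192 -16 -90.7;python3 -c "
from h import *
snap('wrist','w23')"
```

```text
pose [ 544.4 -192.8   -9. ] phi -90.66 clk 32.45 q [-0.49  0.44  1.68  0.    1.02  1.09] F [-0.7  0.  -5.5] op 49.6
shift [-0.7  3.5  7. ] turn 0.001 rows 0.2 0.0
```

View pics/w23.png

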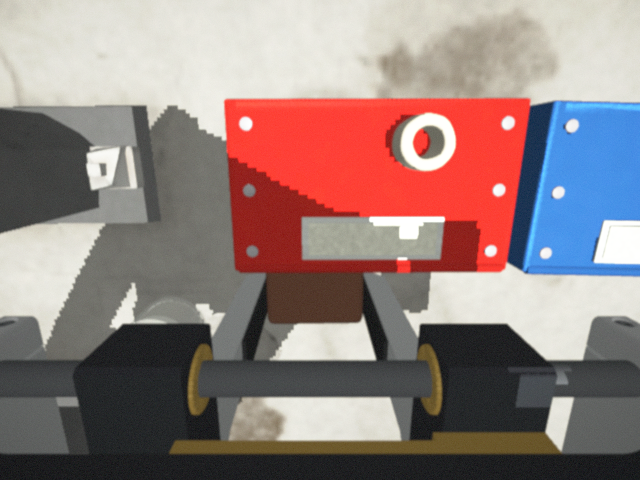

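Inserted. Lower, release, retreat, narrow the fingers.

Request:
{"name": "drive_tool", "arguments": {
  "steps": [
    {"tx": 0, "ty": 0, "tz": 2, "turn": 0},
    {"tx": 0, "ty": 0, "tz": 4, "turn": 0},
    {"tx": 0, "ty": 0, "tz": 4, "turn": 0},
    {"tx": 0, "ty": 0, "tz": 4, "turn": 0}
  ]
}}

```text
clock: 32.9
ee_pos: [0.5413, -0.1922, -0.0144]
tcp_rot: [2.207, -2.235, -0.001]
ft_force: [0.3, -0.1, -5.0]
opening: 0.0494
```

Request:
{"name": "drive_tool", "arguments": {
  "steps": [
    {"tx": 0, "ty": 0, "tz": 0, "turn": 0},
    {"tx": 0, "ty": 0, "tz": 0, "turn": 0},
    {"tx": 0, "ty": 0, "tz": 0, "turn": 0}
  ],
  "gripper": 60
}}

```text
clock: 33.2
ee_pos: [0.5431, -0.193, -0.013]
tcp_rot: [-2.207, 2.235, -0.004]
ft_force: [0.1, -0.0, 1.2]
opening: 0.0596
```

Request:
{"name": "drive_tool", "arguments": {
  "steps": [
    {"tx": 0, "ty": 15, "tz": 0, "turn": 0},
    {"tx": 0, "ty": 30, "tz": 0, "turn": 0},
    {"tx": 0, "ty": 44, "tz": 0, "turn": 0},
    {"tx": 0, "ty": 44, "tz": 0, "turn": 0}
  ]
}}

```text
clock: 33.6
ee_pos: [0.4968, -0.1916, -0.014]
tcp_rot: [2.207, -2.235, -0.001]
ft_force: [0.1, -0.5, -0.7]
opening: 0.0602
```

Request:
{"name": "drive_tool", "arguments": {
  "steps": [
    {"tx": 0, "ty": 0, "tz": 0, "turn": 0},
    {"tx": 0, "ty": 0, "tz": 0, "turn": 0},
    {"tx": 0, "ty": 0, "tz": 0, "turn": 0},
    {"tx": 0, "ty": 0, "tz": 0, "turn": 0},
    {"tx": 0, "ty": 0, "tz": 0, "turn": 0}
  ],
  "gripper": 15
}}

```text
clock: 34.1
ee_pos: [0.4983, -0.1918, -0.0142]
tcp_rot: [-2.208, 2.235, -0.0]
ft_force: [-0.5, 0.0, -0.7]
opening: 0.0235
```

```bash
python3 p.py 541 -192 -16 -90.7;python3 -c "
from h import *
snap('wrist','w24')"
```

```text
pose [ 498.3 -191.8  -14.2] phi -90.69 clk 34.1 q [-0.53  0.37  1.79  0.    0.98  1.05] F [-0.5  0.  -0.7] op 23.5
shift [ -0.3 -42.7   1.8] turn 0.0 rows 0.9 0.0
```

View pics/w24.png

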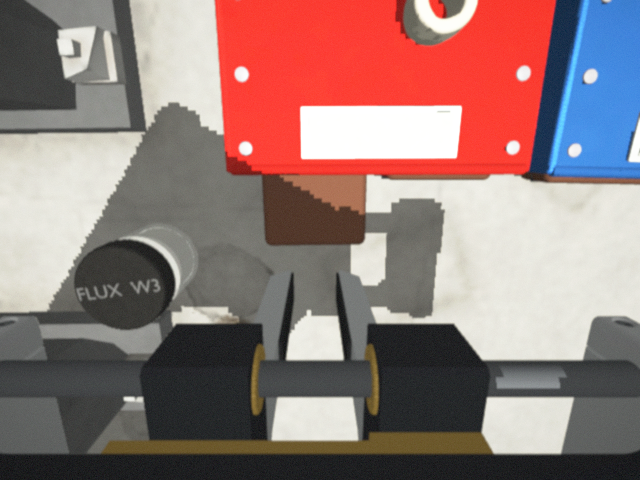

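Expected home TCP x≈548–549. Push.

Request:
{"name": "drive_tool", "arguments": {
  "steps": [
    {"tx": 0, "ty": -10, "tz": 1, "turn": 0},
    {"tx": 0, "ty": -20, "tz": 2, "turn": 0},
    {"tx": 0, "ty": -30, "tz": 2, "turn": 0},
    {"tx": 0, "ty": -40, "tz": 2, "turn": 0},
    {"tx": 0, "ty": -45, "tz": 2, "turn": 0}
  ]
}}

```text
clock: 34.65
ee_pos: [0.5425, -0.1921, -0.0165]
tcp_rot: [2.207, -2.233, -0.005]
ft_force: [-7.0, -0.3, 5.7]
opening: 0.0153
```

Request:
{"name": "drive_tool", "arguments": {
  "steps": [
    {"tx": 0, "ty": -1, "tz": 0, "turn": 0},
    {"tx": 0, "ty": -2, "tz": 0, "turn": 0},
    {"tx": 0, "ty": -2, "tz": 0, "turn": 0}
  ]
}}

```text
clock: 34.95
ee_pos: [0.5437, -0.1921, -0.0165]
tcp_rot: [2.207, -2.233, -0.004]
ft_force: [-5.5, 0.3, 4.0]
opening: 0.0147
```

Request:
{"name": "drive_tool", "arguments": {
  "steps": [
    {"tx": 0, "ty": -1, "tz": 0, "turn": 0},
    {"tx": 0, "ty": -2, "tz": 0, "turn": 0},
    {"tx": 0, "ty": -2, "tz": 0, "turn": 0}
  ]
}}

```text
clock: 35.25
ee_pos: [0.5457, -0.1921, -0.0165]
tcp_rot: [2.207, -2.234, -0.004]
ft_force: [-5.5, -1.1, 3.4]
opening: 0.0152
```

Request:
{"name": "drive_tool", "arguments": {
  "steps": [
    {"tx": 0, "ty": -1, "tz": 0, "turn": 0},
    {"tx": 0, "ty": -2, "tz": 0, "turn": 0},
    {"tx": 0, "ty": -2, "tz": 0, "turn": 0}
  ]
}}

```text
clock: 35.55
ee_pos: [0.5477, -0.1922, -0.0165]
tcp_rot: [2.207, -2.234, -0.004]
ft_force: [-6.3, 0.2, 3.4]
opening: 0.0152
```

Request:
{"name": "drive_tool", "arguments": {
  "steps": [
    {"tx": 0, "ty": -1, "tz": 0, "turn": 0},
    {"tx": 0, "ty": -2, "tz": 0, "turn": 0},
    {"tx": 0, "ty": -2, "tz": 0, "turn": 0}
  ]
}}

```text
clock: 35.85
ee_pos: [0.5488, -0.1922, -0.0165]
tcp_rot: [2.206, -2.232, -0.006]
ft_force: [-6.9, 0.5, 5.7]
opening: 0.015
```

Request:
{"name": "drive_tool", "arguments": {
  "steps": [
    {"tx": 0, "ty": -1, "tz": 0, "turn": 0},
    {"tx": 0, "ty": -2, "tz": 0, "turn": 0},
    {"tx": 0, "ty": -2, "tz": 0, "turn": 0}
  ]
}}

```text
clock: 36.15
ee_pos: [0.5487, -0.1921, -0.0164]
tcp_rot: [2.205, -2.23, -0.012]
ft_force: [-12.8, -0.0, 10.1]
opening: 0.015
```

Request:
{"name": "drive_tool", "arguments": {
  "steps": [
    {"tx": 0, "ty": 10, "tz": 0, "turn": 0},
    {"tx": 0, "ty": 30, "tz": 0, "turn": 0},
    {"tx": 10, "ty": 60, "tz": -30, "turn": 0},
    {"tx": 30, "ty": 90, "tz": -70, "turn": 0},
    {"tx": 60, "ty": 110, "tz": -100, "turn": 0}
  ]
}}

```text
clock: 36.65
ee_pos: [0.4419, -0.2499, 0.0843]
tcp_rot: [-2.209, 2.232, -0.001]
ft_force: [0.3, -0.9, 0.9]
opening: 0.0153
```

Request:
{"name": "drive_tool", "arguments": {
  "steps": [
    {"tx": 20, "ty": 0, "tz": -40, "turn": 0},
    {"tx": 40, "ty": 0, "tz": -80, "turn": 0},
    {"tx": 40, "ty": 0, "tz": -80, "turn": 0},
    {"tx": 40, "ty": 0, "tz": -80, "turn": 0}
  ]
}}

```text
clock: 37.05
ee_pos: [0.4433, -0.292, 0.1649]
tcp_rot: [-2.206, 2.235, -0.007]
ft_force: [-0.8, -0.0, -0.3]
opening: 0.0149
```

```bash
python3 p.py 541 -192 -16 -90.7;python3 -c "
from h import *
snap('wrist','w25');snap('side','s25');snap('scene','c25')
crop('s25',300,220,440,325,5.7,'s25b');crop('c25',290,190,490,340,4,'c25b');crop('w25',100,0,500,300,2,'w25b')"
```

```text
pose [ 443.3 -292.   164.9] phi -90.75 clk 37.05 q [-0.75  0.13  1.68  0.    1.34  0.84] F [-0.8 -0.  -0.3] op 14.9
shift [-101.7  -95.7  181. ] turn -0.001 rows 4.6 0.0
```

View pics/w25.png

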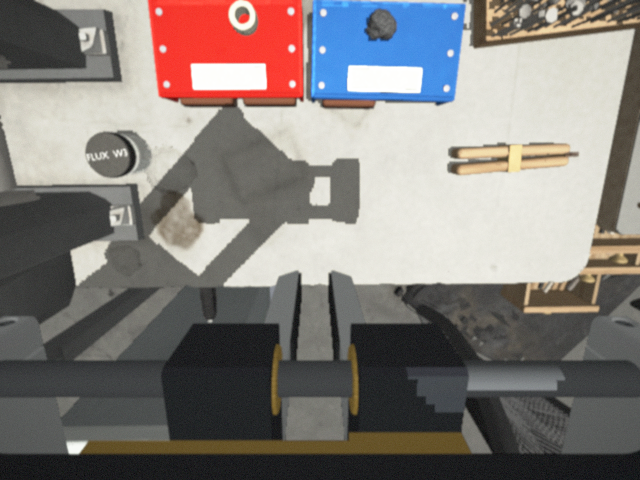

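View pics/s25b.png

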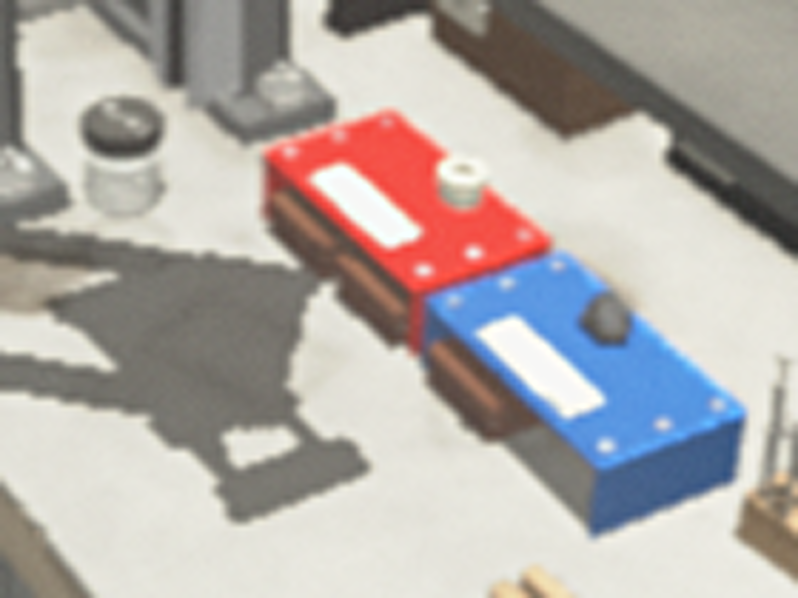

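View pics/c25b.png

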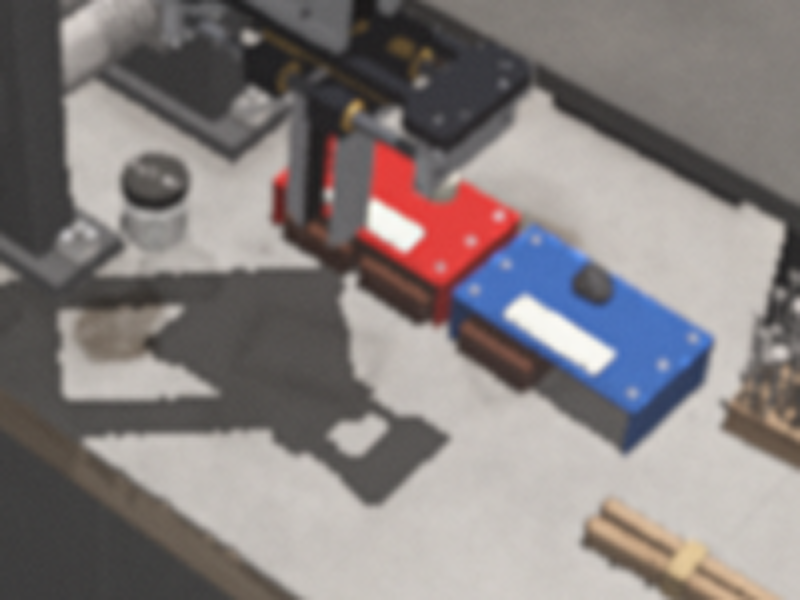

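Run:
```python
from h import *
crop('w25',145,70,475,120,2.4,'w25c')
crop('s25',345,258,405,303,13,'s25c')
```

```text
(no output)
```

View pics/w25c.png

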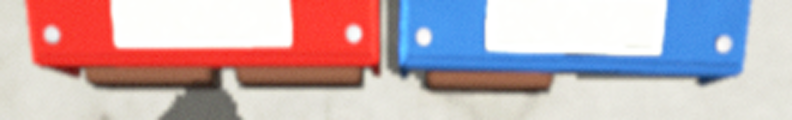

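View pics/s25c.png

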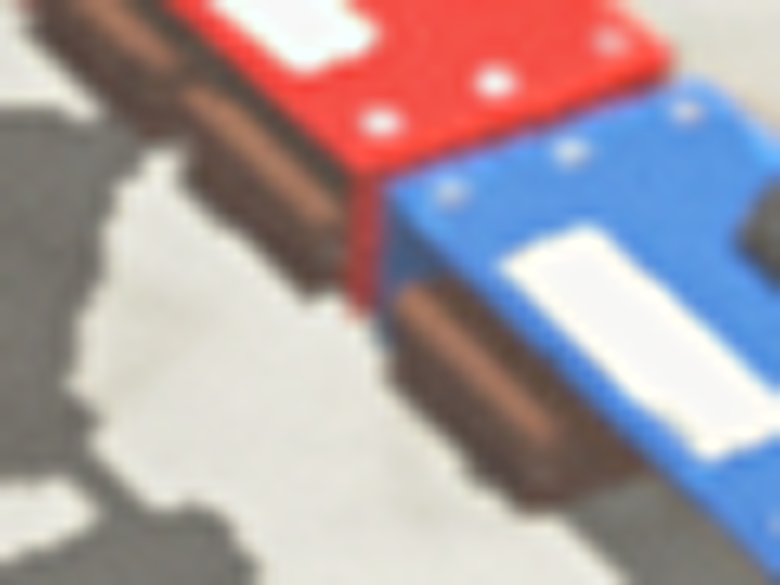

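```bash
python3 -c "
from cell import sign_off,get_obs
print(sign_off(), get_obs()['clock'])"
```

```text
the job is handed in; nothing more can be done
the job is handed in; nothing more can be done
```

I weighed all three moulds, put each in its rack and pushed it against the rear stop. I handed the job in at about 37 s of the 70 s allowed.

| Mould, by where it lay | Weight felt | Kind | Slot, left or right from the robot |
|---|---|---|---|
| Rightmost | about 5.4 N | heavy | red rack, right |
| Leftmost, by the mill | about 6.0 N | heavy | red rack, left |
| Middle | about 1.1 N | light | blue rack, left |

**Home check:** At the end of each push the force rose to 10–13 N while the tool stopped moving. In the last wrist picture all three tails stick out of the mouths by about the same small amount, and I judged that to be near 6 mm by eye. The side and scene pictures look the same.

**Everything else:** The wax ring, charcoal, flux jar and ring clamp look unmoved in the last pictures. The gripper ended clear of everything.

**What disagreed or failed:**
- **Finger length:** The fingertips end about 20 mm short of the stated TCP. My first two tries on the rightmost mould closed just above it, without contact or moving it. After that I gripped at reported heights of about -14 to -17 mm.
- **Ring clamp:** It lay along y, not along x as described. This did not affect the work.

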